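# Stir the nuts in the white bowl

### The arm

A 7-joint arm with a two-finger parallel gripper is mounted at the origin on a cart in front of the work surface, level with it; the furniture and walls round the work are solid. World frame = base frame: x ahead of the robot, y to its left, z up, the work surface at z = 0. Lengths are in m, angles in rad, forces in N, time in s.
With the tool pointing down it reaches from about 0.35 to 0.9 m from the base axis. Payload 8.1 kg.
Tool frame: the origin (TCP) lies midway between the tips of the shut fingers; the grasp point (between the pads) lies 19 mm behind it; z points along the fingers, y is the line along which they close (so a half turn about z gives the same grasp; the last joint's range is limited). The gripper opens to 92 mm and grips with 3 to 60 N. Pads are 19 mm wide; open, the fingers measure 130 mm over their backs; the gripper's body (75 mm by 190 mm) begins 47 mm behind the grasp point.
Start: joints at [1.2, 0.434, 0.025, 1.573, -0.012, 1.134, -0.075], TCP at [0.165, -0.603, 0.227] pointing down, gripper open.
Joint ranges: [-2.62, 2.62], [-0.44, 2.09], [-1.27, 1.32], [0.08, 2.57], [-1.32, 4.46], [0.12, 2], [-2.74, 2.74]. Speed limits (rad/s): [2.22, 2.22, 3.01, 3.01, 3.14, 3.14, 3.14].

### API

Orientations are given as a rotation vector (axis times angle).
In Python, from cell import observe, get_image, camera_model, sign_off, recognise, silhouettes gives the robot as it stands.
- The arm moves only by the tool apply_moves, never from a script. Its argument "motion" is a list of rows, each an object of numbers: "x", "y", "z": the shift along the world's x, y, z in cm; "yaw": the turn about the world's z in degrees; "hand": the opening, from -1 (shut) to 1 (fully open), so that 0 is half open. In form: [{"x": .., "y": .., "z": .., "yaw": .., "hand": ..}, ...]. A call has 1 to 10 rows; each row is the pose to reach, as a shift and turn from the pose commanded when the call began; what a row does not reach only later rows make up. A row lasts 1/8 s, in which the tool goes at most 62.5 mm and 10.7 degrees, less where a joint would pass 70% of its speed; a pose out of reach is approached as far as the arm can. A call with a gripper value outside its range is refused whole. The fingers move at their own pace and stop on an object; "newtons" is the grip in N (left out, the last holds). Time passes only in rows, so rows that repeat a pose let the fingers close. It gives the time, the measured TCP pose, the force, the opening and the grip force at its end, in the units of the state.
- observe(): the state, without advancing time (a new reading comes with each control period).
- get_image(name): name is "scene" or "side" or "wrist"; returns the picture (420x560x3 uint8, blue, green, red); there is no depth.
- camera_model(name): a dict with "camera_matrix" (3x3 intrinsics, pixels), "k1" (the pictures are not rectified: a ray, as slopes to the right and down, at radius r is drawn at 1 + k1 r^2 times it, then the intrinsics apply), "T" (4x4, takes a point from camera to world coordinates). Camera axes: x right, y up, looking along -z (the intrinsics and any distortion apply to the point x, -y, -z); pixel columns grow to the right and rows downward; lengths in m; the calibration is good to about 2 mm. A picture is of the moment at which its call begins: read the wrist's pose just before it. camera_model takes no time and is no camera call; for the wrist camera it gives the pose at the moment of the call.
- sign_off(): hands the job in; it is judged then, once.
Trained networks look in the newest picture that a camera, given by its name, has taken for a name from the list of things; names that differ only in an ending like _2 or _b are one class to them, and where a whole thing is asked for, a point or a joint stands for the part that bears it (a point fixed in the world has none). Each returns a list of dicts, best first, with "p" (0 to 1); they miss things now and then, are a little off and sometimes report something else, mostly with a low value. They report only what shows in the picture. A call takes as long as a camera call.
- recognise(query, camera): "rect" ([left, top, right, bottom] in pixels, round what is visible of it).
- silhouettes(query, camera): "mask" (420x560 bool, what is visible of it) and "rect" ([left, top, right, bottom] in pixels, round what is visible of it).
The state is a dict: "clock": time; "joints": joint angles; "dq": joint speeds; "joint_efforts": joint torques, N m; "position": TCP position; "ee_rot": TCP orientation; "force": force on the tool from outside, world axes, zero at the start; "ft_torque": the same for the moment, N m; "width": opening from 0.0 (shut) to 1.0 (fully open); "gripper_force": force on a finger pad.
Only numpy, scipy, OpenCV 4.12 (cv2) and the standard library are available. Lean on these libraries where they do the work, as an engineer would, in place of code of your own. Each camera call takes 0.05 s, during which the arm holds its last target. There are 200 camera calls.

### The job

Take the wooden stirring stick out of the steel cup, put its foot down into the white bowl in the sink and stir the nuts three full turns clockwise, as seen from above, in circles at least half as wide as the bowl's floor, with the foot close to the floor. Stir gently: no nut may leave the bowl, the bowl stays on its spot, the stick is not pressed hard against it, the fingers touch no nut and the other things are left alone. Then stand the stick back in the steel cup, foot down, and let go.

Things in the scene. Friction and masses are not known exactly. Their poses are not given: they have to be found in the camera images.
- bowl: White stoneware mixing bowl standing in the sink, 172 mm across its rim, 70 mm high, about 0.8 kg, loose. Origin: centre of its underside, z up. Inner floor flat, 7 mm above the origin and about 54 mm in radius; the wall flares out to 71 mm inner radius at 30 mm up and 77 mm at the rim. It holds the six nuts. It is round: its yaw is random and means nothing. It slides if pushed with several newtons.
- stick: Wooden stirring stick, 170 mm long, about 70 g, standing loosely in the steel cup, upright or leaning on its rim. Origin: centre of its foot; z runs up along the stick. The foot is flat, round and 22 mm across for its lowest 30 mm; above 70 mm follows a square handle, 20 x 20 mm, up to the top, its flat sides facing the stick's own x and y axes (grip it squarely on two opposite flats, or it pivots in the fingers).
- stick_foot (a point): Centre of the stick's flat foot (the end that stirs).
- stick_grip (a point): Point on the stick's axis 130 mm above its foot, a good height to grip it: when the foot stirs near the bowl's floor, the fingertips are then well above the rim.
- cup: Plain upright steel draining cup, 68 mm across, 97 mm high to its rounded rim, wall 4 mm, so about 60 mm wide inside; fixed to the sink floor. Origin: centre of its underside, z up. The stick stands in it and must go back into it.
- cup_floor (a point): Centre of the cup's inner floor, 6 mm above its underside.
- pepper: Bystander: steel shaker 44 mm across, 89 mm tall, standing. Origin: centre of its underside.
- flask: Bystander: conical glass flask 69 mm across, 105 mm tall, standing. Origin: centre of its underside.
- spoon_rest: Bystander: small boat-shaped dish 38x68x16 mm. Origin: centre of its underside.
- nut0: One of six equal round brown nuts, 28 mm in diameter, 12 g, loose in the white bowl. Origin: its centre. At the start the six lie in a ring on the bowl's floor, about 36 mm from the bowl's axis, so that the middle (about 20 mm in radius) is free.
- nut1: One of six equal round brown nuts, 28 mm in diameter, 12 g, loose in the white bowl. Origin: its centre. At the start the six lie in a ring on the bowl's floor, about 36 mm from the bowl's axis, so that the middle (about 20 mm in radius) is free.
- nut2: One of six equal round brown nuts, 28 mm in diameter, 12 g, loose in the white bowl. Origin: its centre. At the start the six lie in a ring on the bowl's floor, about 36 mm from the bowl's axis, so that the middle (about 20 mm in radius) is free.
- nut3: One of six equal round brown nuts, 28 mm in diameter, 12 g, loose in the white bowl. Origin: its centre. At the start the six lie in a ring on the bowl's floor, about 36 mm from the bowl's axis, so that the middle (about 20 mm in radius) is free.
- nut4: One of six equal round brown nuts, 28 mm in diameter, 12 g, loose in the white bowl. Origin: its centre. At the start the six lie in a ring on the bowl's floor, about 36 mm from the bowl's axis, so that the middle (about 20 mm in radius) is free.
- nut5: One of six equal round brown nuts, 28 mm in diameter, 12 g, loose in the white bowl. Origin: its centre. At the start the six lie in a ring on the bowl's floor, about 36 mm from the bowl's axis, so that the middle (about 20 mm in radius) is free.

How it is judged:
By the outcome, as a careful person would: the job done as asked, in the order asked, and still so for the second after the job is handed in, with the robot touching nothing.
It also fails if it takes over 70 s, if anything falls off the work surface, if the arm or the gripper's body presses on something with over 40 N, if the wrist force passes 120 N, or if a joint passes its speed limit or range.

## Working session

There is one attempt and no reset: what is moved stays moved. The work goes in short steps, Python scripts to look and compute and a tool call to move; the robot and the scene stay as the last step left them, time stands still between calls to the robot, and variables do not carry over. Pictures are saved under pics/ and viewed, at most 10 in all, crops included, and the job is handed in when it is done.

Besides the shell and the picture viewer there is one more tool, called after "Emit:" as name(argument=value, ...), one argument or row to a line, values as JSON. apply_moves: Moves the arm, as the interface text tells. Its arguments: {"type":"object","properties":{"motion":{"type":"array","items":{"type":"object","properties":{"x":{"type":"number"},"y":{"type":"number"},"z":{"type":"number"},"yaw":{"type":"number"},"hand":{"type":"number"}}}},"newtons":{"type":"number"}},"required":["motion"]}

```bash
mkdir -p pics; cat > h.py <<'E'
import numpy as np,cv2
from cell import *
def ray(cam,uv,cm=None):
    cm=cm or camera_model(cam);K=np.array(cm["camera_matrix"]);T=np.array(cm["T"])
    p=cv2.undistortPoints(np.array([[uv]],float),K,np.array([cm["k1"],0,0,0]))[0,0] if cm["k1"] else None
    if p is None: p=((uv[0]-K[0,2])/K[0,0],(uv[1]-K[1,2])/K[1,1])
    d=T[:3,:3]@np.array([p[0],-p[1],-1]);return T[:3,3],d/np.linalg.norm(d)
def atz(cam,uv,z,cm=None):
    o,d=ray(cam,uv,cm);return o+d*(z-o[2])/d[2]
def tri(rays):
    A=0;b=0
    for o,d in rays:
        P=np.eye(3)-np.outer(d,d);A=A+P;b=b+P@o
    return np.linalg.solve(A,b)
def proj(cam,X,cm=None):
    cm=cm or camera_model(cam);K=np.array(cm["camera_matrix"]);T=np.array(cm["T"])
    c=T[:3,:3].T@(np.array(X)-T[:3,3]);p=np.array([c[0],-c[1]])/-c[2]
    p=p*(1+cm["k1"]*(p@p));return K[:2,:2]@p+K[:2,2]
E
python3 - <<'E'
from h import *
print(observe())
ims=[]
for c in("scene","side"):
    im=get_image(c);ims.append(im);cm=camera_model(c);print(c,np.round(cm["T"],3).tolist(),cm["k1"],np.round(cm["camera_matrix"],1).tolist())
    for q in("stick","cup","bowl","pepper","flask","spoon_rest","nut0"):
        for r in silhouettes(q,c)[:6 if q=="nut0" else 2]: print(q,round(r["p"],2),np.round(r["rect"]),r["mask"].sum())
    cv2.imwrite(f"pics/{c}0.png",im)
E
```

```text
{'clock': 0.0, 'joints': array([ 1.20044372,  0.4352372 ,  0.02496684,  1.57408049, -0.01157761,
        1.13400295, -0.0751049 ]), 'dq': array([ 1.22428442e-03, -4.91664730e-05, -4.77571824e-04,  1.60983328e-03,
       -1.13492787e-03,  8.67801444e-04,  1.50762352e-03]), 'joint_efforts': array([-1.52838138e-04, -6.67858243e+01,  9.84452069e-01, -3.14456141e+01,
       -6.06998219e-02,  4.28040465e-02,  1.64003327e-04]), 'position': array([ 0.16516049, -0.60225822,  0.2259425 ]), 'ee_rot': array([-3.11196817e+00, -4.19031530e-01,  5.81463888e-04]), 'force': array([0.41765876, 0.19501527, 0.03939364]), 'ft_torque': array([-0.02182784,  0.02408832,  0.00205577]), 'gripper_force': 0.0, 'width': 0.9983968192065646}
scene [[-0.736, 0.431, -0.522, 0.141], [-0.677, -0.459, 0.575, 0.339], [0.008, 0.777, 0.629, 0.636], [0.0, 0.0, 0.0, 1.0]] -0.18194020609493744 [[492.9, 0.0, 280.1], [0.0, 492.9, 215.6], [0.0, 0.0, 1.0]]
stick 0.55 [319. 145. 336. 191.] 549
cup 0.96 [311. 174. 348. 232.] 1630
cup 0.44 [304. 254. 335. 301.] 960
bowl 0.67 [320. 146. 338. 190.] 555
bowl 0.59 [176. 250. 283. 342.]
[... 318 characters left out ...]
0.067, -0.055, 0.509], [-0.086, 0.818, -0.569, -0.614], [0.007, 0.571, 0.821, 0.805], [0.0, 0.0, 0.0, 1.0]] -0.10669470990534802 [[379.7, 0.0, 278.1], [0.0, 379.7, 214.4], [0.0, 0.0, 1.0]]
stick 0.56 [298. 258. 315. 294.] 350
cup 0.84 [282. 267. 322. 309.] 987
cup 0.4 [309. 204. 343. 246.] 737
bowl 0.59 [242. 156. 308. 215.] 2688
pepper 0.66 [234. 214. 252. 247.] 566
flask 0.63 [309. 205. 342. 244.] 739
spoon_rest 0.82 [280. 220. 300. 242.] 263
spoon_rest 0.56 [310. 203. 340. 245.] 758
nut0 0.63 [265. 177. 276. 188.] 85
nut0 0.62 [255. 182. 268. 195.] 93
nut0 0.6 [283. 192. 291. 201.] 68
nut0 0.55 [258. 193. 268. 203.] 79
nut0 0.41 [279. 183. 289. 191.] 60
nut0 0.36 [295. 261. 313. 295.] 396
```

View pics/scene0.png

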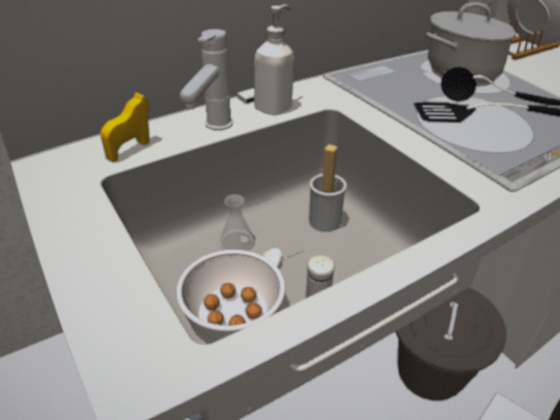

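View pics/side0.png

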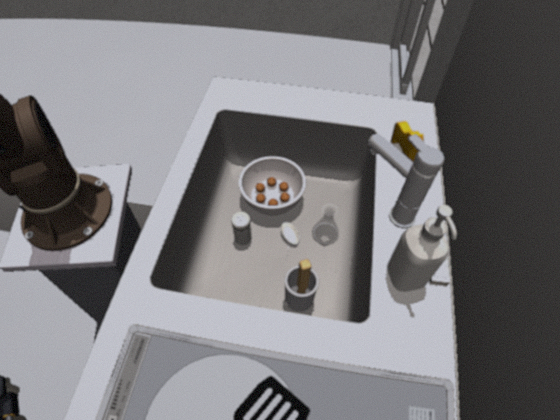

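The scene view shows the cup at about (327,200), the stick top at (330,148) and the bowl at (231,290). The side view has the cup at (301,287), the stick top at (304,264) and the bowl at (272,185). Next I'll fit poses to the rectangles.

```bash
cat > fit.py <<'E'
from h import *
from scipy.optimize import least_squares
a=np.linspace(0,2*np.pi,40)
def circ(c,r,z): return np.c_[c[0]+r*np.cos(a),c[1]+r*np.sin(a),np.full(40,c[2]+z)]
CM={c:camera_model(c) for c in("scene","side")}
def rect(P,c):
    q=np.array([proj(c,p,CM[c]) for p in P]);return np.r_[q.min(0),q.max(0)]
def fit(prof,rects,x0):
    f=lambda x:np.concatenate([(rect(np.vstack([circ(x,r,z) for r,z in prof]),c)-R)[~np.isnan(R)] for c,R in rects.items()])
    s=least_squares(f,x0,loss="soft_l1");return s.x,f(s.x)
E
python3 - <<'E'
from fit import *
n=np.nan
A=np.array
def pr(k,r): print(k,np.round(r[0],4),np.round(r[1],1))
c0=tri([ray("scene",(327,188)),ray("side",(301,281))]);print("cup rim",c0)
b0=tri([ray("scene",(231,288)),ray("side",(272,183))]);print("bowl rim",b0)
t=tri([ray("scene",(330,148)),ray("side",(305,263))]);print("stick top",t)
pr("cup",fit([(.034,0),(.034,.097)],{"scene":A([311,n,348,232.]),"side":A([282,267,322,309.])},c0-[0,0,.097]))
pr("bowl",fit([(.086,.07),(.05,0)],{"scene":A([176,250,283,342.]),"side":A([238,156,308,215.])},b0-[0,0,.07]))
pr("pepper",fit([(.022,0),(.018,.089)],{"scene":A([306,255,332,n]),"side":A([232,212,252,247.])},[.4,.05,-.15]))
pr("flask",fit([(.0345,0),(.012,.105)],{"scene":A([218,197,254,254.]),"side":A([309,204,342,245.])},[.6,.1,-.15]))
pr("spoon",(tri([ray("scene",(273,258)),ray("side",(290,232))]),0))
zf=c0[2]-.097
for s in((241,286,255,303),(204,292,222,309),(205,309,222,324),(228,315,242,328),(247,304,262,319),(221,283,235,297)):
    print(np.round(atz("scene",((s[0]+s[2])/2,(s[1]+s[3])/2),zf+.021),3))
E
```

```text
cup rim [ 0.58948259 -0.28689599  0.08608159]
bowl rim [ 0.55197792 -0.00063699  0.06086668]
stick top [ 0.59193364 -0.29021567  0.17244712]
cup [ 0.5869 -0.2931  0.0021] [-0.9  0.1 -0.2  0.7 -0.7 -5.   5.1]
bowl [ 0.5537  0.0015 -0.0088] [-1.2  0.8  1.  -1.3  0.8  1.4 -1.5 -0.9]
pepper [ 0.4693 -0.1213 -0.0032] [-0.9 -0.1  0.5  0.1  0.5 -0.4 -0.3]
flask [ 6.738e-01 -1.228e-01  6.000e-04] [-0.  -1.8 -0.1  1.3  1.8  0.3 -3.7 -0.1]
spoon [ 0.5834 -0.1263  0.0196] 0
[ 0.557 -0.04   0.01 ]
[0.59 0.01 0.01]
[0.563 0.032 0.01 ]
[0.53  0.015 0.01 ]
[ 0.522 -0.021  0.01 ]
[ 0.589 -0.024  0.01 ]
```

```bash
python3 - <<'E'
from fit import *
A=np.array;n=np.nan
for k,u,v in(("+x+y",(105,183),(377,128)),("+x-y",(335,112),(367,322)),("-x-y",(475,207),(155,285)),("-x+y",(200,345),(222,112)),("faucet tip",(192,98),(375,143)),("faucet top",(213,36),(428,155))):
    r=[ray("scene",u),ray("side",v)];p=tri(r);print(k,np.round(p,3),"miss",[round(float(np.linalg.norm(np.cross(p-o,d))),3) for o,d in r])
def fz(prof,rects,x0):
    f=lambda x:np.concatenate([(rect(np.vstack([circ([x[0],x[1],0],r,z) for r,z in prof]),c)-R)[~np.isnan(R)] for c,R in rects.items()])
    s=least_squares(f,x0[:2],loss="soft_l1");return np.round(s.x,4),np.round(f(s.x),1)
print(fz([(.034,0),(.034,.097)],{"scene":A([311,n,348,232.]),"side":A([282,267,322,309.])},[.58,-.29]))
print(fz([(.086,.07),(.05,0)],{"scene":A([176,250,283,342.]),"side":A([238,156,308,215.])},[.55,0]))
P=[]
for s in((241,286,255,303),(204,292,222,309),(205,309,222,324),(228,315,242,328),(247,304,262,319),(221,283,235,297)):
    P.append(atz("scene",((s[0]+s[2])/2,(s[1]+s[3])/2),.021))
print(np.round(P,3),np.mean(P,0))
E
```

```text
+x+y [0.807 0.052 0.174] miss [0.008, 0.008]
+x-y [ 0.68  -0.414  0.171] miss [0.005, 0.005]
-x-y [ 0.315 -0.313  0.172] miss [0.0, 0.0]
-x+y [0.436 0.15  0.171] miss [0.001, 0.001]
faucet tip [ 0.743 -0.106  0.288] miss [0.002, 0.002]
faucet top [ 0.797 -0.204  0.355] miss [0.001, 0.001]
(array([ 0.5874, -0.2935]), array([-1. , -0.1,  0.4,  0.9, -0.1, -4.8,  5.6]))
(array([0.5511, 0.0027]), array([-1.6, -2. ,  1.7, -3.3, -0.5, -1.2, -2.3, -3.1]))
[[ 0.549 -0.034  0.021]
 [ 0.582  0.015  0.021]
 [ 0.556  0.037  0.021]
 [ 0.524  0.021  0.021]
 [ 0.516 -0.015  0.021]
 [ 0.581 -0.018  0.021]] [0.55120012 0.00125052 0.021     ]
```

Emit:
apply_moves(
  motion=[
    {"x": 4, "y": 3, "z": 4},
    {"x": 9, "y": 7, "z": 8},
    {"x": 14, "y": 10, "z": 10},
    {"x": 19, "y": 14, "z": 10},
    {"x": 24, "y": 18, "z": 10},
    {"x": 29, "y": 21, "z": 10},
    {"x": 34, "y": 25, "z": 10},
    {"x": 38, "y": 28, "z": 10},
    {"x": 42, "y": 31, "z": 10},
    {"x": 42, "y": 31, "z": 10},
  ],
)

```text
schema error: expected keys x, y, z, yaw, hand
```

```bash
python3 - <<'E'
from h import *
s=observe();print(s["clock"],s["position"],s["ee_rot"],s["joints"])
cm=camera_model("wrist");im=get_image("wrist");cv2.imwrite("pics/w1.png",im)
print(np.round(cm["T"],3).tolist(),cm["k1"],np.round(cm["camera_matrix"],1).tolist())
for q in("stick","cup"):
    for r in silhouettes(q,"wrist")[:2]: print(q,round(r["p"],2),np.round(r["rect"]),r["mask"].sum())
print(proj("wrist",[.592,-.29,.172],cm),proj("wrist",[.587,-.293,.097],cm))
E
```

```text
0.8 [ 0.16537305 -0.60273343  0.22675252] [3.11343476e+00 4.19327810e-01 1.50478656e-05] [ 1.20040104  0.43447988  0.02496572  1.5732037  -0.0115964   1.1340063
 -0.07508753]
[[0.263, 0.935, 0.238, 0.229], [-0.965, 0.255, 0.065, -0.585], [-0.0, -0.247, 0.969, 0.385], [0.0, 0.0, 0.0, 1.0]] -0.065350419769034 [[318.3, 0.0, 275.7], [0.0, 318.3, 209.1], [0.0, 0.0, 1.0]]
[ 644.04736706 1119.16582899] [ 127.77078423 -169.94328297]
```

View pics/w1.png

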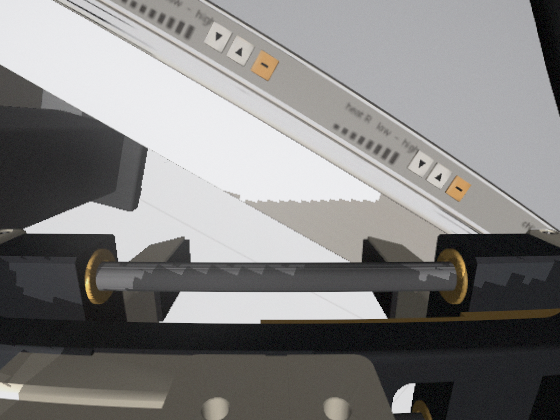

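The picture shows only the counter and stove edge, because the move was refused for missing keys. I'll resend it with every key.

Emit:
apply_moves(
  motion=[
    {"x": 4, "y": 3, "z": 4, "yaw": 0, "hand": 1},
    {"x": 9, "y": 7, "z": 8, "yaw": 0, "hand": 1},
    {"x": 14, "y": 10, "z": 10, "yaw": 0, "hand": 1},
    {"x": 19, "y": 14, "z": 10, "yaw": 0, "hand": 1},
    {"x": 24, "y": 18, "z": 10, "yaw": 0, "hand": 1},
    {"x": 29, "y": 21, "z": 10, "yaw": 0, "hand": 1},
    {"x": 34, "y": 25, "z": 10, "yaw": 0, "hand": 1},
    {"x": 38, "y": 28, "z": 10, "yaw": 0, "hand": 1},
    {"x": 42, "y": 31, "z": 10, "yaw": 0, "hand": 1},
    {"x": 42, "y": 31, "z": 10, "yaw": 0, "hand": 1},
  ],
)

```text
clock: 2.2
position: [0.5887, -0.2878, 0.3259]
ee_rot: [-3.109, -0.431, -0.001]
force: [-1.2, -0.5, 0.2]
width: 1.001
gripper_force: 0.0
```

```bash
python3 - <<'E'
from h import *
s=observe();print(s["clock"],s["position"],s["ee_rot"],s["joints"])
cm=camera_model("wrist");im=get_image("wrist");cv2.imwrite("pics/w2.png",im)
for q in("stick","cup"):
    for r in silhouettes(q,"wrist")[:2]: print(q,round(r["p"],2),np.round(r["rect"]),r["mask"].sum())
print(proj("wrist",[.592,-.29,.172],cm),proj("wrist",[.587,-.293,.097],cm))
E
```

```text
2.2 [ 0.5886802  -0.2877863   0.32588968] [-3.10919505e+00 -4.30627334e-01 -1.48794032e-03] [ 0.46729168  0.43973514 -0.14620844  1.32209862  0.06025041  1.38460058
 -0.97191315]
stick 0.62 [272. 166. 293. 206.] 663
cup 0.58 [252. 151. 307. 210.] 1861
[279.3689066  193.62858336] [280.08782742 186.03592409]
```

View pics/w2.png

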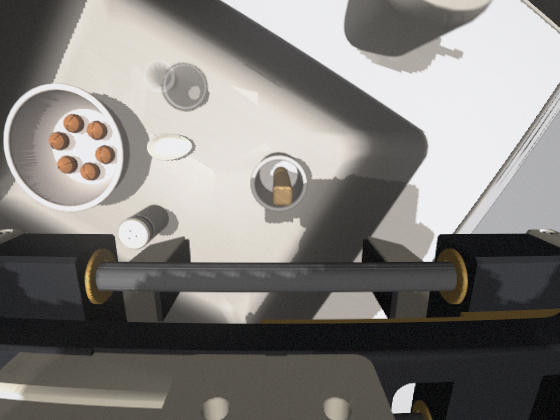

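The wrist view shows the cup at (279,181), the stick's top face at about (283,196) and the bowl at (63,147). I'll zoom in on the stick.

```bash
python3 - <<'E'
import cv2
im=cv2.imread("pics/w2.png");cv2.imwrite("pics/w2c.png",cv2.resize(im[145:220,235:325],None,fx=8,fy=8,interpolation=cv2.INTER_CUBIC))
E
```

```text
(no output)
```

View pics/w2c.png

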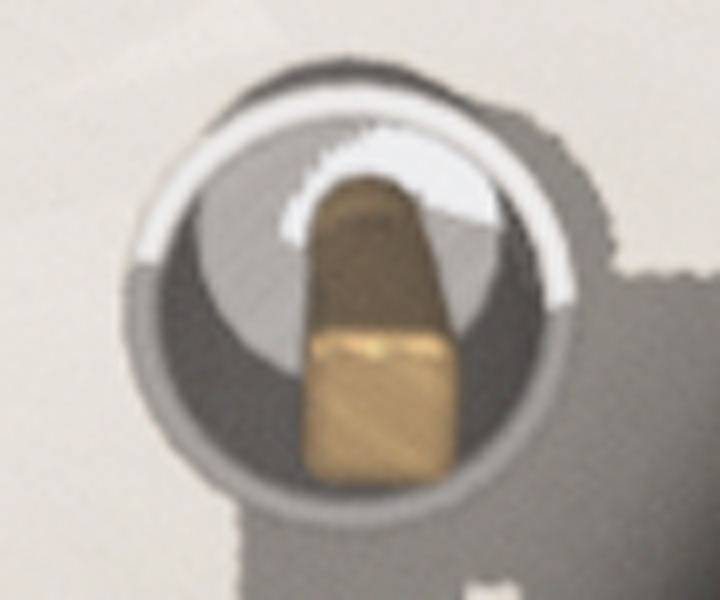

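```bash
python3 - <<'E'
from h import *
cm=camera_model("wrist");w=lambda u,v,z:np.round(atz("wrist",(235+u/8-.5,145+v/8-.5),z,cm),4)
print("top c",w(381,408,.174),"L",w(304,400,.174),"R",w(460,400,.174),"near",w(381,333,.174),"far",w(381,484,.174))
print("rim l,r,t,b",w(126,290,.097),w(575,290,.097),w(350,75,.097),w(350,525,.097))
print("foot back",w(365,177,.006),w(365,177,.036))
print("floor of cup left",w(198,250,.006),w(500,230,.006),w(350,125,.006))
u=lambda a,b,z:np.round(atz("wrist",(a,b),z,cm),4)
print("bowl rim",u(4,147,.07),u(124,147,.07),u(65,84,.07),u(65,211,.07))
N=[(73,123),(97,131),(59,142),(105,155),(67,165),(90,172)]
P=np.array([u(a,b,.021) for a,b in N]);print(P[:,:2].tolist(),P.mean(0))
print("pepper top",u(134,234,.089),"spoon",u(170,147,.01))
print(np.round(cm["T"],3)[:3,3],observe()["position"])
E
```

```text
top c [ 0.5869 -0.2996  0.174 ] L [ 0.5854 -0.2901  0.174 ] R [ 0.5905 -0.3088  0.174 ] near [ 0.5961 -0.2971  0.174 ] far [ 0.5775 -0.3022  0.174 ]
rim l,r,t,b [ 0.5793 -0.2626  0.097 ] [ 0.5974 -0.3293  0.097 ] [ 0.62   -0.2872  0.097 ] [ 0.5523 -0.3057  0.097 ]
foot back [ 0.5957 -0.2975  0.006 ] [ 0.599  -0.2962  0.036 ]
floor of cup left [ 0.574  -0.2707  0.006 ] [ 0.5927 -0.3248  0.006 ] [ 0.6043 -0.2922  0.006 ]
bowl rim [0.5333 0.074  0.07  ] [ 0.5748 -0.0911  0.07  ] [ 0.6342 -0.0023  0.07  ] [ 0.4665 -0.022   0.07  ]
[[0.5813, 0.0108], [0.5788, -0.0263], [0.5487, 0.0286], [0.5473, -0.0431], [0.5177, 0.0124], [0.5163, -0.0241]] [ 0.54835 -0.00695  0.021  ]
pepper top [ 0.4683 -0.13    0.089 ] spoon [ 0.5818 -0.1321  0.01  ]
[ 0.649 -0.276  0.485] [ 0.58467649 -0.29370528  0.32663995]
```

```bash
python3 - <<'E'
from h import *
old=cv2.imread("pics/w2.png");s0=observe();cm=camera_model("wrist");im=get_image("wrist");cv2.imwrite("pics/w3.png",im);s1=observe();cm1=camera_model("wrist")
print(s0["position"],s1["position"],s0["ee_rot"],s0["clock"],np.abs(cm["T"]-cm1["T"]).max())
def sh(b):
    x0,y0,x1,y1=b;t=old[y0:y1,x0:x1];r=cv2.matchTemplate(im,t,cv2.TM_CCOEFF_NORMED);_,v,_,l=cv2.minMaxLoc(r);return np.array([l[0]-x0,l[1]-y0]),v
d1,v1=sh((268,182,300,210));d2,v2=sh((245,148,315,215));d3,v3=sh((5,85,125,210));print(d1,v1,d2,v2,d3,v3)
w=lambda u,v,z,d:atz("wrist",(235+u/8-.5+d[0],145+v/8-.5+d[1]),z,cm)
print("top",w(381,408,.174,d1),w(304,400,.174,d1)-w(460,400,.174,d1))
rim=[w(*p,.097,d2) for p in((126,290),(575,290),(350,75),(350,525))];print("rim",(rim[0]+rim[1])/2,(rim[2]+rim[3])/2)
print("footback",w(365,177,.006,d1))
u=lambda a,b,z:atz("wrist",(a+d3[0],b+d3[1]),z,cm)
B=[u(*p,.07) for p in((4,147),(124,147),(65,84),(65,211))];print("bowl",(B[0]+B[1])/2,(B[2]+B[3])/2)
print("nuts",np.mean([u(a,b,.021) for a,b in [(73,123),(97,131),(59,142),(105,155),(67,165),(90,172)]],0))
E
```

```text
[ 0.58467649 -0.29370528  0.32663995] [ 0.58434646 -0.29419704  0.32682086] [ 3.11301545e+00  4.17670510e-01 -1.23273834e-03] 2.35 0.0010015887291727754
[-5 -5] 0.8449878096580505 [-4 -5] 0.945996105670929 [-5 -3] 0.9863144159317017
top [ 0.59051597 -0.29344664  0.174     ] [-0.00508873  0.01870932  0.        ]
rim [ 0.59305089 -0.28955084  0.097     ] [ 0.59083477 -0.29007195  0.097     ]
footback [ 0.60092961 -0.28831484  0.006     ]
bowl [ 0.556246   -0.00116617  0.07      ] [ 0.55263131 -0.00478881  0.07      ]
nuts [0.55082671 0.00115885 0.021     ]
```

The settled estimates agree: the stick is nearly upright at (0.590,-0.293) with its flats aligned to the gripper. The bowl centre is about (0.552,0.001). I'll go down and grip.

Emit:
apply_moves(
  motion=[
    {"x": 0.5, "y": 0, "z": -3, "yaw": 0, "hand": 1},
    {"x": 0.5, "y": 0, "z": -6, "yaw": 0, "hand": 1},
    {"x": 0.5, "y": 0, "z": -9, "yaw": 0, "hand": 1},
    {"x": 0.5, "y": 0, "z": -12, "yaw": 0, "hand": 1},
    {"x": 0.5, "y": 0, "z": -15, "yaw": 0, "hand": 1},
    {"x": 0.5, "y": 0, "z": -17.5, "yaw": 0, "hand": 1},
    {"x": 0.5, "y": 0, "z": -19.5, "yaw": 0, "hand": 0.8},
    {"x": 0.5, "y": 0, "z": -20.5, "yaw": 0, "hand": 0.4},
    {"x": 0.5, "y": 0, "z": -20.5, "yaw": 0, "hand": 0},
    {"x": 0.5, "y": 0, "z": -20.5, "yaw": 0, "hand": -0.3},
  ],
)

```text
clock: 3.65
position: [0.5907, -0.2933, 0.1228]
ee_rot: [3.113, 0.418, 0.002]
force: [-0.1, 1.1, 0.2]
width: 0.623
gripper_force: 0.0
```

Emit:
apply_moves(
  motion=[
    {"x": 0, "y": 0, "z": 0, "yaw": 0, "hand": -0.5},
    {"x": 0, "y": 0, "z": 0, "yaw": 0, "hand": -1},
    {"x": 0, "y": 0, "z": 0, "yaw": 0, "hand": -1},
    {"x": 0, "y": 0, "z": 0, "yaw": 0, "hand": -1},
    {"x": 0, "y": 0, "z": 0, "yaw": 0, "hand": -1},
    {"x": 0, "y": 0, "z": 0, "yaw": 0, "hand": -1},
  ],
  newtons=30,
)

```text
clock: 4.4
position: [0.5904, -0.2927, 0.1218]
ee_rot: [3.113, 0.419, 0.0]
force: [-0.2, 0.2, 1.6]
width: 0.217
gripper_force: 30.0
```

Emit:
apply_moves(
  motion=[
    {"x": 0, "y": 0, "z": 1, "yaw": 0, "hand": -1},
    {"x": 0, "y": 0, "z": 2.5, "yaw": 0, "hand": -1},
    {"x": 0, "y": 0, "z": 5, "yaw": 0, "hand": -1},
    {"x": 0, "y": 0, "z": 7.5, "yaw": 0, "hand": -1},
    {"x": 0, "y": 0, "z": 10, "yaw": 0, "hand": -1},
    {"x": 0, "y": 0, "z": 12.5, "yaw": 0, "hand": -1},
    {"x": 0, "y": 0, "z": 14, "yaw": 0, "hand": -1},
    {"x": 0, "y": 0, "z": 14, "yaw": 0, "hand": -1},
  ],
)

```text
clock: 5.4
position: [0.591, -0.2929, 0.2633]
ee_rot: [3.112, 0.419, 0.004]
force: [0.1, -0.0, -1.1]
width: 0.219
gripper_force: 30.0
```

Emit:
apply_moves(
  motion=[
    {"x": -0.3, "y": 2, "z": 0, "yaw": 0, "hand": -1},
    {"x": -0.8, "y": 5.5, "z": 0, "yaw": 0, "hand": -1},
    {"x": -1.2, "y": 9.5, "z": 0, "yaw": 0, "hand": -1},
    {"x": -1.7, "y": 13.5, "z": 0, "yaw": 0, "hand": -1},
    {"x": -2.2, "y": 17.5, "z": 0, "yaw": 0, "hand": -1},
    {"x": -2.7, "y": 21.5, "z": 0, "yaw": 0, "hand": -1},
    {"x": -3.2, "y": 25, "z": 0, "yaw": 0, "hand": -1},
    {"x": -3.7, "y": 28, "z": 0, "yaw": 0, "hand": -1},
    {"x": -3.8, "y": 29.4, "z": 0, "yaw": 0, "hand": -1},
    {"x": -3.8, "y": 29.4, "z": 0, "yaw": 0, "hand": -1},
  ],
)

```text
clock: 6.65
position: [0.5519, 0.0023, 0.2613]
ee_rot: [-3.113, -0.423, 0.001]
force: [-0.0, -0.4, -0.9]
width: 0.217
gripper_force: 30.0
```

Emit:
apply_moves(
  motion=[
    {"x": 0, "y": 0, "z": 0, "yaw": 0, "hand": -1},
    {"x": 0, "y": 0, "z": 0, "yaw": 0, "hand": -1},
  ],
)

```text
clock: 6.9
position: [0.5525, -0.0002, 0.2616]
ee_rot: [3.113, 0.416, -0.0]
force: [-0.4, -0.2, -1.0]
width: 0.214
gripper_force: 30.0
```

```bash
python3 - <<'E'
from h import *
s=observe();print(s["clock"],s["position"],s["ee_rot"],s["force"])
p=s["position"];V=[]
for c in("scene","side","wrist"):
    im=get_image(c);cv2.imwrite(f"pics/{c}4.png",im);V.append(im)
    for q in("stick","bowl","nut0"):
        for r in silhouettes(q,c)[:6 if q=="nut0" else 2]: print(c,q,round(r["p"],2),np.round(r["rect"]),r["mask"].sum())
    print(c,"exp foot",proj(c,p-[0,0,.116]),"exp grip",proj(c,p))
a=cv2.resize(V[0][150:350,130:330],(400,400));b=cv2.resize(V[1][80:280,180:380],(400,400))
cv2.imwrite("pics/p4.png",np.hstack([a,b]))
E
```

```text
6.9 [ 5.52454314e-01 -1.78230709e-04  2.61558456e-01] [ 3.11344048e+00  4.15961393e-01 -4.55159680e-04] [-0.36460783 -0.15670744 -1.00924476]
scene stick 0.84 [210. 160. 232. 254.] 1264
scene stick 0.57 [203. 297. 220. 310.] 216
scene bowl 0.87 [181. 249. 284. 342.] 6094
scene nut0 0.8 [202. 294. 218. 311.] 218
scene nut0 0.77 [239. 288. 258. 301.] 203
scene nut0 0.69 [218. 284. 235. 299.] 218
scene nut0 0.65 [246. 305. 261. 320.] 197
scene nut0 0.55 [207. 309. 223. 324.] 222
scene nut0 0.49 [229. 315. 243. 325.] 147
scene exp foot [227.2953717  248.62737373] exp grip [222.06562601 183.7556963 ]
side stick 0.83 [268. 126. 278. 163.] 326
side bowl 0.89 [241. 156. 308. 216.] 2445
side bowl 0.28 [284. 268. 319. 311.] 1247
side nut0 0.51 [257. 183. 268. 192.] 79
side nut0 0.5 [267. 203. 279. 206.] 61
side nut0 0.44 [278. 182. 289. 194.] 83
side nut0 0.43 [281. 192. 291. 200.] 76
side nut0 0.4 [256. 195. 267. 202.] 82
side nut0 0.39 [265. 176. 276. 189.] 85
side exp foot [272.00323663 159.87891002] exp grip [271.67225754 122.27072723]
wrist stick 0.64 [252. 194. 302. 319.] 3446
wrist bowl 0.82 [204. 111. 352. 243.] 12943
wrist nut0 0.84 [247. 192. 267. 214.] 338
wrist nut0 0.73 [238. 165. 259. 184.] 370
wrist nut0 0.67 [260. 146. 278. 168.] 335
wrist nut0 0.59 [296. 180. 315. 204.] 341
wrist exp foot [277.54273543 205.08671461] exp grip [278.72678304 255.88713782]
```

View pics/p4.png

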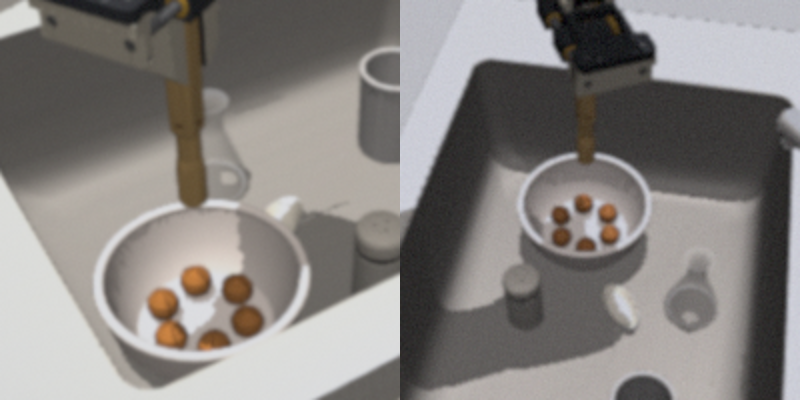

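The crops show the stick held straight, with its foot at scene (226,250) and side (273,160). Both match the expected pixels. One quick fit of the bowl centre from this wrist view.

```bash
python3 - <<'E'
from fit import *
CM["wrist"]=camera_model("wrist");A=np.array
for k,R in {"wrist":{"wrist":A([204,111,352,243.])},"scene":{"scene":A([178,249,284,342.])},"side":{"side":A([240,156,308,216.])}}.items():
    f=lambda x:np.concatenate([rect(np.vstack([circ([x[0],x[1],0],.086,.07),circ([x[0],x[1],0],.05,0)]),c)-r for c,r in R.items()])
    s=least_squares(f,[.55,0]);print(k,np.round(s.x,4),np.round(s.fun,1))
for c,N in {"scene":[(202,294,218,311),(239,288,258,301),(218,284,235,299),(246,305,261,320),(207,309,223,324),(229,315,243,329)],"wrist":[(247,192,267,214),(238,165,259,184),(260,146,278,168),(296,180,315,204)]}.items():
    P=A([atz(c,((a+d)/2,(b+e)/2),.021)[:2] for a,b,d,e in N])
    s=least_squares(lambda x:np.hypot(*(P-x[:2]).T)-.036,[.55,0]);print(c,np.round(s.x,4),np.round(P,3).tolist(),np.round(s.fun,3))
E
```

```text
wrist [0.5601 0.0009] [-3.  -8.9  3.  11.6]
scene [0.5463 0.0041] [-2.4  0.8  2.4 -1.1]
side [ 0.5565 -0.0069] [-0.3  1.4  0.3 -1.2]
scene [0.55   0.0012] [[0.582, 0.022], [0.549, -0.034], [0.58, -0.014], [0.515, -0.012], [0.554, 0.036], [0.522, 0.02]] [ 0.002 -0.001 -0.002  0.001 -0.001 -0.002]
wrist [ 0.55  -0.001] [[0.519, 0.017], [0.552, 0.037], [0.58, 0.018], [0.55, -0.039]] [-0.     0.002 -0.     0.002]
```

Emit:
apply_moves(
  motion=[
    {"x": -0.1, "y": 0, "z": -2, "yaw": 0, "hand": -1},
    {"x": -0.1, "y": 0, "z": -4, "yaw": 0, "hand": -1},
    {"x": -0.1, "y": 0, "z": -6, "yaw": 0, "hand": -1},
    {"x": -0.1, "y": 0, "z": -8, "yaw": 0, "hand": -1},
    {"x": -0.1, "y": 0, "z": -9.5, "yaw": 0, "hand": -1},
    {"x": -0.1, "y": 0, "z": -11, "yaw": 0, "hand": -1},
    {"x": -0.1, "y": 0, "z": -12, "yaw": 0, "hand": -1},
    {"x": -0.1, "y": 0, "z": -12.8, "yaw": 0, "hand": -1},
    {"x": -0.1, "y": 0, "z": -13.4, "yaw": 0, "hand": -1},
    {"x": -0.1, "y": 0, "z": -13.4, "yaw": 0, "hand": -1},
  ],
)

```text
clock: 8.75
position: [0.5512, 0.0013, 0.1275]
ee_rot: [-3.113, -0.419, 0.001]
force: [-0.0, 0.7, -0.6]
width: 0.216
gripper_force: 30.0
```

```bash
python3 - <<'E'
from h import *
s=observe();print(s["clock"],s["position"],s["force"])
V=[get_image("scene")[190:350,150:310],get_image("side")[110:250,200:340]]
cv2.imwrite("pics/p5.png",np.hstack([cv2.resize(v,(400,400),interpolation=cv2.INTER_CUBIC) for v in V]))
E
```

```text
8.75 [0.55123312 0.00125796 0.12749788] [-0.00723631  0.67865006 -0.57500239]
```

View pics/p5.png

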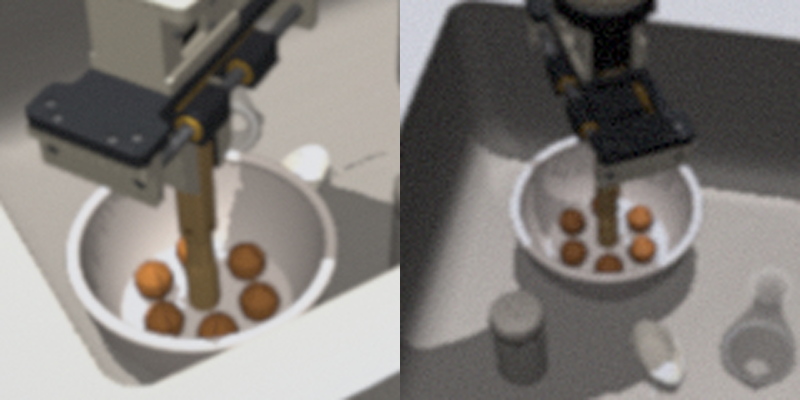

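The foot is in the free middle of the ring, at scene crop (203,305) and side crop (608,243), with almost no force. I'll spiral outward clockwise and start the first quarter.

Emit:
apply_moves(
  motion=[
    {"x": 0.05, "y": 0.31, "z": 0, "yaw": 0, "hand": -1},
    {"x": 0.19, "y": 0.59, "z": 0, "yaw": 0, "hand": -1},
    {"x": 0.42, "y": 0.83, "z": 0, "yaw": 0, "hand": -1},
    {"x": 0.73, "y": 1.0, "z": 0, "yaw": 0, "hand": -1},
    {"x": 1.1, "y": 1.1, "z": 0, "yaw": 0, "hand": -1},
    {"x": 1.5, "y": 1.09, "z": 0, "yaw": 0, "hand": -1},
    {"x": 1.93, "y": 0.99, "z": 0, "yaw": 0, "hand": -1},
    {"x": 2.36, "y": 0.77, "z": 0, "yaw": 0, "hand": -1},
    {"x": 2.76, "y": 0.44, "z": 0, "yaw": 0, "hand": -1},
    {"x": 3.1, "y": 0, "z": 0, "yaw": 0, "hand": -1},
  ],
)

```text
clock: 10.1
position: [0.5821, 0.0005, 0.1275]
ee_rot: [3.113, 0.419, -0.002]
force: [-3.5, -2.2, 1.1]
width: 0.217
gripper_force: 30.0
```

Emit:
apply_moves(
  motion=[
    {"x": -0.04, "y": -0.48, "z": 0, "yaw": 0, "hand": -1},
    {"x": -0.15, "y": -0.96, "z": 0, "yaw": 0, "hand": -1},
    {"x": -0.34, "y": -1.41, "z": 0, "yaw": 0, "hand": -1},
    {"x": -0.59, "y": -1.82, "z": 0, "yaw": 0, "hand": -1},
    {"x": -0.91, "y": -2.19, "z": 0, "yaw": 0, "hand": -1},
    {"x": -1.28, "y": -2.51, "z": 0, "yaw": 0, "hand": -1},
    {"x": -1.69, "y": -2.76, "z": 0, "yaw": 0, "hand": -1},
    {"x": -2.14, "y": -2.95, "z": 0, "yaw": 0, "hand": -1},
    {"x": -2.62, "y": -3.06, "z": 0, "yaw": 0, "hand": -1},
    {"x": -3.1, "y": -3.1, "z": 0, "yaw": 0, "hand": -1},
  ],
)

```text
clock: 11.35
position: [0.5525, -0.0293, 0.1284]
ee_rot: [-3.113, -0.419, -0.005]
force: [3.8, 4.8, 0.2]
width: 0.214
gripper_force: 30.0
```

```bash
python3 - <<'E'
from h import *
s=observe();print(s["clock"],s["position"],s["force"],s["ft_torque"])
V=[get_image("scene")[190:350,150:310],get_image("side")[110:250,200:340]]
print([ (c,np.round(r["rect"]),round(r["p"],2)) for c in("scene","side") for r in recognise("bowl",c)[:1]])
cv2.imwrite("pics/p6.png",np.hstack([cv2.resize(v,(400,400),interpolation=cv2.INTER_CUBIC) for v in V]))
E
```

```text
11.35 [ 0.55254378 -0.02933746  0.12835666] [3.81673975 4.81751122 0.23392371] [ 1.25562534e+00 -9.91996112e-01  9.53785634e-04]
[('scene', array([178., 252., 284., 341.]), 0.82), ('side', array([241., 162., 307., 214.]), 0.96)]
```

View pics/p6.png

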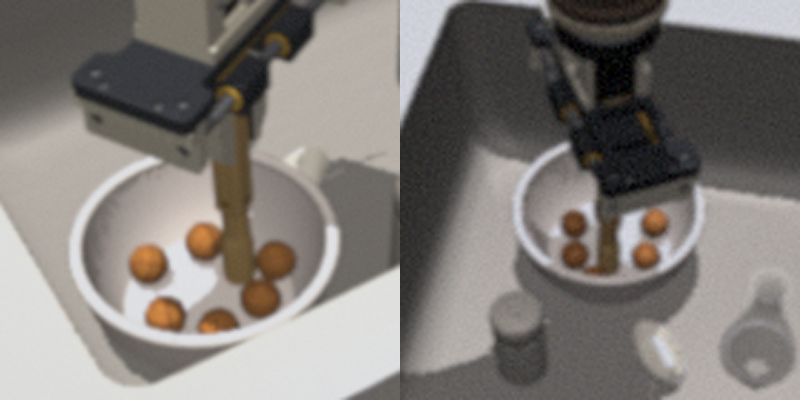

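The foot is near the -y side among the nuts. The force is about 6 N, which means nuts are wedging between the foot and the wall. I'll check whether the bowl shifted before going on.

```bash
cat > shift.py <<'E'
import cv2,numpy as np,sys
from cell import get_image,observe
def fr(c):
    return np.mean([get_image(c).astype(float) for _ in range(2)],0).astype(np.uint8)
R={"scene":[(176,270,194,310),(268,270,286,305),(185,315,240,345)],"side":[(236,170,248,205),(300,172,312,205),(250,203,300,220)]}
for c in R:
    a=cv2.imread(f"pics/{c}0.png" );b=fr(c);cv2.imwrite("pics/last_%s.png"%c,b)
    for x0,y0,x1,y1 in R[c]:
        f=lambda im:cv2.resize(im[y0-4:y1+4,x0-4:x1+4],None,fx=8,fy=8,interpolation=cv2.INTER_CUBIC)
        t=f(a)[32:-32,32:-32];r=cv2.matchTemplate(f(b),t,cv2.TM_CCOEFF_NORMED);_,v,_,l=cv2.minMaxLoc(r);print(c,(x0,y0),(np.array(l)-32)/8,round(v,3))
s=observe();print(s["position"],s["force"])
E
python3 shift.py
```

```text
scene (176, 270) [ 1.    -1.625] 0.997
scene (268, 270) [ 0.75 -0.75] 0.748
scene (185, 315) [ 0.875 -1.625] 0.94
side (236, 170) [0.625 1.   ] 0.973
side (300, 172) [1.   0.75] 0.87
side (250, 203) [0.125 1.125] 0.902
[ 0.55194379 -0.02927512  0.1279407 ] [2.33472615 4.36944532 0.41087888]
```

```bash
python3 - <<'E'
from h import *
p=observe()["position"];b=np.array([.5525,-.002])
print("foot rel",p[:2]-b)
for c in("scene","side","wrist"):
    cm=camera_model(c);im=get_image(c)
    for r in recognise("nut0",c)[:8]:
        R=r["rect"];q=atz(c,((R[0]+R[2])/2,(R[1]+R[3])/2),.021,cm)[:2]-b
        print(c,round(r["p"],2),np.round(R),np.round(q,3),"r",round(np.hypot(*q),3),"ang",round(np.degrees(np.arctan2(q[1],q[0]))))
E
```

```text
foot rel [-0.00055621 -0.02727512]
scene 0.75 [208. 308. 223. 325.] [0.002 0.037] r 0.037 ang 87
scene 0.72 [203. 289. 221. 304.] [0.037 0.012] r 0.039 ang 18
scene 0.69 [251. 288. 268. 302.] [-0.018 -0.044] r 0.047 ang -112
scene 0.5 [247. 303. 263. 319.] [-0.036 -0.014] r 0.039 ang -158
scene 0.48 [230. 315. 244. 324.] [-0.028  0.018] r 0.034 ang 148
side 0.61 [286. 194. 292. 199.] [ 0.042 -0.015] r 0.044 ang -20
side 0.5 [258. 193. 266. 203.] [-0.029 -0.014] r 0.032 ang -154
wrist 0.97 [224. 127. 258. 162.] [0.043 0.014] r 0.045 ang 18
wrist 0.82 [202. 209. 231. 235.] [-0.027  0.019] r 0.033 ang 145
wrist 0.82 [287. 214. 309. 239.] [-0.013 -0.051] r 0.052 ang -104
wrist 0.78 [190. 168. 221. 198.] [0.004 0.035] r 0.036 ang 84
wrist 0.73 [263. 146. 293. 180.] [ 0.036 -0.019] r 0.041 ang -28
wrist 0.68 [238. 222. 260. 239.] [-0.027 -0.01 ] r 0.029 ang -160
```

The wedged nut is at -107°, and the foot pushes it mostly radially. A wider circle of 38 mm still clears the wall and pushes nuts along rather than outward. I'll back off into the gap at about -65° and go on from there.

Emit:
apply_moves(
  motion=[
    {"x": 0.6, "y": 0.1, "z": 0, "yaw": 0, "hand": -1},
    {"x": 1.2, "y": -0.1, "z": 0, "yaw": 0, "hand": -1},
    {"x": 1.6, "y": -0.4, "z": 0, "yaw": 0, "hand": -1},
    {"x": 1.66, "y": -0.64, "z": 0, "yaw": 0, "hand": -1},
    {"x": 1.66, "y": -0.64, "z": 0, "yaw": 0, "hand": -1},
    {"x": 1.22, "y": -0.81, "z": 0, "yaw": 0, "hand": -1},
    {"x": 0.64, "y": -0.95, "z": 0, "yaw": 0, "hand": -1},
    {"x": 0.05, "y": -1.0, "z": 0, "yaw": 0, "hand": -1},
  ],
)

```text
clock: 13.05
position: [0.5526, -0.039, 0.1284]
ee_rot: [-3.113, -0.42, -0.005]
force: [3.9, 2.2, 0.5]
width: 0.217
gripper_force: 30.0
```

Emit:
apply_moves(
  motion=[
    {"x": -0.59, "y": 0.05, "z": 0, "yaw": 0, "hand": -1},
    {"x": -1.17, "y": 0.19, "z": 0, "yaw": 0, "hand": -1},
    {"x": -1.73, "y": 0.41, "z": 0, "yaw": 0, "hand": -1},
    {"x": -2.23, "y": 0.73, "z": 0, "yaw": 0, "hand": -1},
    {"x": -2.69, "y": 1.11, "z": 0, "yaw": 0, "hand": -1},
  ],
)

```text
clock: 13.68
position: [0.5244, -0.0284, 0.1276]
ee_rot: [3.113, 0.419, -0.001]
force: [2.6, 2.4, 0.4]
width: 0.216
gripper_force: 30.0
```

```bash
python3 shift.py
```

```text
scene (176, 270) [ 2.125 -1.625] 0.998
scene (268, 270) [ 2.125 -1.75 ] 0.77
scene (185, 315) [ 1.5   -1.625] 0.955
side (236, 170) [-0.25   1.125] 0.806
side (300, 172) [0.375 0.625] 0.972
side (250, 203) [0.125 1.375] 0.811
[ 0.52462495 -0.02867007  0.12761466] [ 2.21255861  2.22078262 -0.9077208 ]
```

```bash
cat > nuts.py <<'E'
from h import *
p=observe()["position"];b=np.array([.552,-.003])
q=p[:2]-b;print("foot rel",q,np.hypot(*q),"ang",np.degrees(np.arctan2(q[1],q[0])))
for c in("scene","wrist"):
    cm=camera_model(c);im=get_image(c);cv2.imwrite(f"pics/n_{c}.png",im)
    for r in recognise("nut0",c)[:8]:
        R=r["rect"];q=atz(c,((R[0]+R[2])/2,(R[1]+R[3])/2),.021,cm)[:2]-b
        print(c,round(r["p"],2),np.round(R),"r",round(np.hypot(*q),3),"ang",round(np.degrees(np.arctan2(q[1],q[0]))))
E
python3 nuts.py; python3 - <<'E'
import cv2,numpy as np
a=cv2.imread("pics/n_scene.png")[230:350,170:290];b=cv2.imread("pics/n_wrist.png")[80:260,190:370]
cv2.imwrite("pics/p7.png",np.hstack([cv2.resize(v,(400,400),interpolation=cv2.INTER_CUBIC) for v in(a,b)]))
E
```

```text
foot rel [-0.02737505 -0.02567007] 0.037527938179033486 ang -136.84097567065913
scene 0.72 [232. 313. 241. 323.] r 0.031 ang 145
scene 0.67 [204. 289. 220. 301.] r 0.041 ang 17
scene 0.6 [218. 278. 236. 297.] r 0.038 ang -27
scene 0.47 [255. 288. 273. 308.] r 0.051 ang -123
scene 0.47 [210. 307. 224. 322.] r 0.034 ang 85
scene 0.44 [249. 307. 263. 320.] r 0.042 ang -165
wrist 0.85 [289. 198. 310. 231.] r 0.055 ang -121
wrist 0.83 [239.  95. 270. 130.] r 0.046 ang 15
wrist 0.77 [211. 180. 238. 214.] r 0.035 ang 148
wrist 0.76 [196. 142. 231. 170.] r 0.036 ang 87
wrist 0.62 [272. 116. 306. 152.] r 0.04 ang -30
wrist 0.61 [236. 202. 263. 235.] r 0.043 ang -172
```

View pics/p7.png

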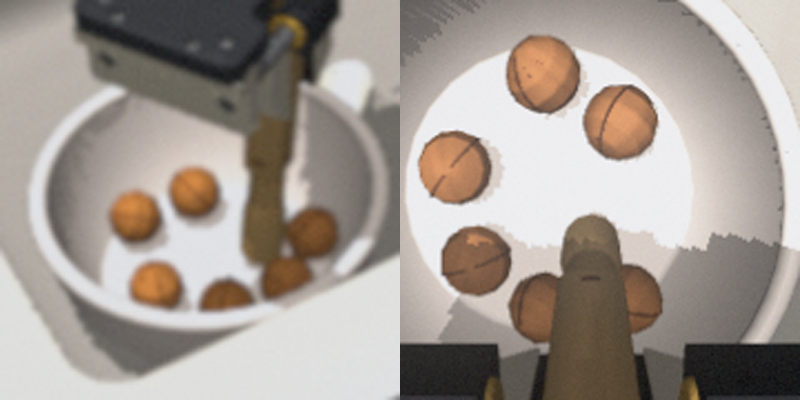

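The crops show the foot at scene crop (263,245) and wrist crop (590,245). One nut is outside and behind it, the next is just ahead, and all six are in the bowl. I'll fit the bowl floor circle in this wrist picture to centre a near-wall circle, which pushes nuts along or inward.

```bash
python3 - <<'E'
from h import *
from scipy.optimize import least_squares
cm=camera_model("wrist");p=observe()["position"]
g=cv2.imread("pics/n_wrist.png");s=g.astype(int).min(2)
# outer floor edge: radial brightness drop from centre
c0=proj("wrist",[.552,-.003,.007],cm);print("centre px",c0)
E=[]
for t in np.radians(range(-180,181,4)):
    X=[np.array([.552+r*np.cos(t),-.003+r*np.sin(t),.007]) for r in np.arange(.044,.064,.0005)]
    q=np.array([proj("wrist",x,cm) for x in X]);v=cv2.remap(s.astype(np.float32),q[:,0].astype(np.float32),q[:,1].astype(np.float32),1).ravel()
    d=v[4:]-v[:-4];i=d.argmin()
    if d[i]<-30 and v[max(0,i-3):i+1].min()>220 : E.append(X[i+2][:2])
E=np.array(E)
f=lambda x:np.hypot(*(E-x[:2]).T)-x[2]
r=least_squares(f,[.552,-.003,.054],loss="soft_l1",f_scale=.001);print(len(E),r.x,np.std(f(r.x)),"arc",np.degrees(np.arctan2(*(E-r.x[:2]).T[::-1])).astype(int))
q=p[:2]-r.x[:2];print("foot",p,np.hypot(*q),np.degrees(np.arctan2(q[1],q[0])))
E
```

```text
centre px [255.58416052 167.07131133]
40 [ 0.5515134  -0.00400673  0.05692539] 0.0001936252232042659 arc [-50 -46 -42 -38 -34 -22 -18 -14 -10  -6  -2   1  32  36  40  44  48  52
  56  60  64  67  71  75  79  83  87  91  95  99 103 107 111 115 119 123
 126 130 134 138]
foot [ 0.52493895 -0.02886993  0.12763886] 0.03639204113958856 -136.9054434696495
```

Emit:
apply_moves(
  motion=[
    {"x": -0.43, "y": 0.38, "z": 0, "yaw": 0, "hand": -1},
    {"x": -0.83, "y": 0.84, "z": 0, "yaw": 0, "hand": -1},
    {"x": -1.16, "y": 1.37, "z": 0, "yaw": 0, "hand": -1},
    {"x": -1.36, "y": 1.98, "z": 0, "yaw": 0, "hand": -1},
    {"x": -1.41, "y": 2.61, "z": 0, "yaw": 0, "hand": -1},
  ],
)

```text
clock: 14.7
position: [0.5117, -0.002, 0.1283]
ee_rot: [3.113, 0.419, 0.003]
force: [4.0, 0.4, -0.0]
width: 0.218
gripper_force: 30.0
```

Emit:
apply_moves(
  motion=[
    {"x": 0.05, "y": 0.63, "z": 0, "yaw": 0, "hand": -1},
    {"x": 0.2, "y": 1.25, "z": 0, "yaw": 0, "hand": -1},
    {"x": 0.44, "y": 1.84, "z": 0, "yaw": 0, "hand": -1},
    {"x": 0.77, "y": 2.38, "z": 0, "yaw": 0, "hand": -1},
    {"x": 1.19, "y": 2.86, "z": 0, "yaw": 0, "hand": -1},
  ],
)

```text
clock: 15.32
position: [0.5229, 0.026, 0.1277]
ee_rot: [3.113, 0.419, -0.0]
force: [1.7, -4.0, 0.3]
width: 0.218
gripper_force: 30.0
```

```bash
cat > floor.py <<'E'
from h import *
from scipy.optimize import least_squares
def floor(im,cm,c=(.5515,-.004),tag=""):
    s=im.min(2).astype(np.float32);E=[]
    for t in np.radians(range(-180,181,4)):
        X=[np.array([c[0]+r*np.cos(t),c[1]+r*np.sin(t),.007]) for r in np.arange(.042,.066,.0005)]
        q=np.array([proj("wrist",x,cm) for x in X],np.float32);v=cv2.remap(s,q[:,0],q[:,1],1).ravel()
        d=v[4:]-v[:-4];i=d.argmin()
        if d[i]<-30 and v[max(0,i-3):i+1].min()>220: E.append(X[i+2][:2])
    E=np.array(E);f=lambda x:np.hypot(*(E-x[:2]).T)-.0569
    r=least_squares(f,c,loss="soft_l1",f_scale=.0007);print(tag,"floor centre",np.round(r.x,4),len(E),"res",np.round(np.median(abs(r.fun)),4));return r.x
if __name__=="__main__":
    s=observe();p=s["position"];cm=camera_model("wrist");im=get_image("wrist")
    b=floor(im,cm);q=p[:2]-b;print("foot",np.round(p,4),"R",round(np.hypot(*q),4),"ang",round(np.degrees(np.arctan2(q[1],q[0]))),"F",s["force"],s["clock"])
    for r in recognise("nut0","wrist")[:8]:
        R=r["rect"];q=atz("wrist",((R[0]+R[2])/2,(R[1]+R[3])/2),.021,cm)[:2]-b
        print(round(r["p"],2),"r",round(np.hypot(*q),3),"ang",round(np.degrees(np.arctan2(q[1],q[0]))))
E
python3 floor.py; python3 - <<'E'
from floor import *
cm=camera_model("wrist");p=observe()["position"];T=np.array(cm["T"]);T[:3,3]+=np.array([.5525,-.0002,.2616])-p
cm["T"]=T;floor(cv2.imread("pics/wrist4.png"),cm,(.551,0),"initial")
E
```

```text
floor centre [0.5479 0.0067] 15 res 0.0002
foot [0.5229 0.026  0.1277] R 0.0315 ang 142 F [ 1.74339168 -3.99608292  0.30742105] 15.325
0.88 r 0.044 ang -134
0.83 r 0.038 ang -167
0.81 r 0.046 ang 12
0.77 r 0.051 ang 119
0.7 r 0.04 ang 78
0.63 r 0.042 ang -33
initial floor centre [ 0.5513 -0.0011] 47 res 0.0002
```

The bowl is sliding under the jammed nuts: it started at (0.5513,-0.0011) and is now about (0.548,0.007). I'll back off outward into the gap so the foot pushes nuts from the wall side, then measure again.

Emit:
apply_moves(
  motion=[
    {"x": -0.4, "y": -0.15, "z": 0, "yaw": 0, "hand": -1},
    {"x": -0.8, "y": -0.15, "z": 0, "yaw": 0, "hand": -1},
    {"x": -1.1, "y": -0.1, "z": 0, "yaw": 0, "hand": -1},
    {"x": -1.1, "y": -0.1, "z": 0, "yaw": 0, "hand": -1},
  ],
)

```text
clock: 15.92
position: [0.511, 0.0247, 0.1277]
ee_rot: [3.113, 0.419, -0.001]
force: [0.7, -4.2, 0.7]
width: 0.216
gripper_force: 30.0
```

```bash
python3 floor.py
```

```text
floor centre [0.5467 0.0083] 14 res 0.0003
foot [0.511  0.0247 0.1277] R 0.0393 ang 155 F [ 0.72446483 -4.21262151  0.74215006] 15.925
0.83 r 0.044 ang 11
0.83 r 0.05 ang 69
0.8 r 0.041 ang -36
0.64 r 0.054 ang 126
0.59 r 0.041 ang -172
0.58 r 0.047 ang -137
```

Emit:
apply_moves(
  motion=[
    {"x": 0.5, "y": -0.3, "z": 0, "yaw": 0, "hand": -1},
    {"x": 1.0, "y": -0.4, "z": 0, "yaw": 0, "hand": -1},
    {"x": 1.5, "y": -0.4, "z": 0, "yaw": 0, "hand": -1},
    {"x": 1.5, "y": -0.4, "z": 0, "yaw": 0, "hand": -1},
    {"x": 1.5, "y": -0.4, "z": 0, "yaw": 0, "hand": -1},
  ],
)

```text
clock: 16.65
position: [0.5266, 0.0212, 0.1276]
ee_rot: [-3.113, -0.42, 0.001]
force: [1.1, 0.7, -1.5]
width: 0.212
gripper_force: 30.0
```

```bash
python3 floor.py; python3 shift.py
```

```text
floor centre [0.5464 0.0086] 14 res 0.0001
foot [0.5266 0.0212 0.1276] R 0.0235 ang 147 F [ 1.13774733  0.68490468 -1.50180458] 16.65
0.87 r 0.046 ang 124
0.86 r 0.042 ang -34
0.77 r 0.046 ang 10
0.72 r 0.05 ang 69
0.55 r 0.041 ang -136
0.51 r 0.035 ang -165
scene (176, 270) [-2.625  4.   ] 0.864
scene (268, 270) [-1.25  4.  ] 0.755
scene (185, 315) [-4.  4.] 0.433
side (236, 170) [-1.875 -2.5  ] 0.875
side (300, 172) [-2.375 -1.875] 0.924
side (250, 203) [-2.125 -2.875] 0.853
[0.52665048 0.02108855 0.12778454] [-0.6368475  -0.61412686 -0.28007494]
```

Relaxed now, the bowl sits about 11 mm off its spot, at (0.5464,0.0086). The way across the middle to the gap at about -72° is free, so I'll nudge the bowl's wall back home gently with the foot there.

Emit:
apply_moves(
  motion=[
    {"x": 0.6, "y": -0.4, "z": 0, "yaw": 0, "hand": -1},
    {"x": 1.3, "y": -0.8, "z": 0, "yaw": 0, "hand": -1},
    {"x": 2.0, "y": -1.3, "z": 0, "yaw": 0, "hand": -1},
    {"x": 2.3, "y": -2.0, "z": 0, "yaw": 0, "hand": -1},
    {"x": 2.5, "y": -2.8, "z": 0, "yaw": 0, "hand": -1},
    {"x": 2.8, "y": -3.6, "z": 0, "yaw": 0, "hand": -1},
    {"x": 3.0, "y": -4.3, "z": 0, "yaw": 0, "hand": -1},
    {"x": 3.2, "y": -4.9, "z": 0, "yaw": 0, "hand": -1},
    {"x": 3.3, "y": -5.3, "z": 0, "yaw": 0, "hand": -1},
    {"x": 3.3, "y": -5.3, "z": 0, "yaw": 0, "hand": -1},
  ],
)

```text
clock: 18.2
position: [0.5597, -0.0325, 0.1277]
ee_rot: [3.113, 0.418, -0.0]
force: [-3.5, 1.5, 0.4]
width: 0.215
gripper_force: 30.0
```

```bash
python3 floor.py
```

```text
floor centre [ 0.5592 -0.0034] 15 res 0.0008
foot [ 0.5597 -0.0325  0.1277] R 0.0292 ang -89 F [-3.4978519   1.49728583  0.35279997] 18.2
0.84 r 0.047 ang 124
0.76 r 0.031 ang -176
0.72 r 0.053 ang -45
0.57 r 0.049 ang 70
0.55 r 0.047 ang 15
```

```bash
cat > disp.py <<'E'
from h import *
from scipy.ndimage import map_coordinates
C0=np.array([.5513,-.0011])
CM={c:camera_model(c) for c in("scene","side")}
def gray(im): return cv2.cvtColor(im,cv2.COLOR_BGR2GRAY).astype(float)
def disp(show=True):
    cost=None;th=np.radians(np.arange(0,360,6));g=np.arange(-.024,.0241,.002)
    A={c:gray(cv2.imread(f"pics/{c}0.png")) for c in CM};B={c:gray(get_image(c)) for c in CM}
    def score(dx,dy):
        S=[]
        for c in CM:
            for rr in PT[c]:
                a=rr[1];q=np.array([proj(c,P+[dx,dy,0],CM[c]) for P in rr[0]]);b=map_coordinates(B[c],[q[:,1],q[:,0]],order=1,mode="nearest")
                a_=a-a.mean();b_=b-b.mean();S.append((a_@b_)/np.sqrt((a_@a_)*(b_@b_)+1e-3))
        return np.sort(S)[len(S)//3:].mean()
    PT={c:[] for c in CM}
    for c in CM:
        for t in th:
            L=[np.array([C0[0]+r*np.cos(t),C0[1]+r*np.sin(t),.07]) for r in np.arange(.07,.098,.002)]
            q=np.array([proj(c,P,CM[c]) for P in L]);a=map_coordinates(A[c],[q[:,1],q[:,0]],order=1)
            if a.std()>12: PT[c].append((L,a))
    best=(0,0)
    for st,n in((.004,4),(.002,2),(.001,2),(.0005,1)):
        best=max(((best[0]+i*st,best[1]+j*st) for i in range(-n,n+1) for j in range(-n,n+1)),key=lambda d:score(*d))
    return np.array(best),score(*best)
if __name__=="__main__":
    d,s=disp();b=C0+d;st=observe();q=st["position"][:2]-b
    print("disp mm",d*1e3,"score",round(s,3),"centre",np.round(b,4),"foot R",round(np.hypot(*q),4),"ang",round(np.degrees(np.arctan2(q[1],q[0]))),"F",np.round(st["force"],1),st["clock"])
E
time python3 disp.py
```

```text
disp mm [ 9.5 -4. ] score 0.943 centre [ 0.5608 -0.0051] foot R 0.0268 ang -92 F [-1.8  2.  -1.1] 18.4
real	0m12.813s
user	0m6.746s
sys	0m0.093s
```

The bowl is now displaced (+9.5,-4) mm. A wide circle drags a nut and the bowl with it, so I'll use R = 28 mm about the original centre. The nuts then only just fit between foot and wall, and the motion should centre the bowl back on its spot.

Emit:
apply_moves(
  motion=[
    {"x": -0.2, "y": 0.4, "z": 0, "yaw": 0, "hand": -1},
    {"x": -0.5, "y": 0.43, "z": 0, "yaw": 0, "hand": -1},
    {"x": -0.86, "y": 0.43, "z": 0, "yaw": 0, "hand": -1},
  ],
)

```text
clock: 18.77
position: [0.5513, -0.0277, 0.1279]
ee_rot: [3.113, 0.419, 0.001]
force: [-0.5, 0.2, -1.6]
width: 0.217
gripper_force: 30.0
```

Emit:
apply_moves(
  motion=[
    {"x": -0.44, "y": 0.03, "z": 0, "yaw": 0, "hand": -1},
    {"x": -0.87, "y": 0.14, "z": 0, "yaw": 0, "hand": -1},
    {"x": -1.27, "y": 0.31, "z": 0, "yaw": 0, "hand": -1},
    {"x": -1.65, "y": 0.53, "z": 0, "yaw": 0, "hand": -1},
    {"x": -1.98, "y": 0.82, "z": 0, "yaw": 0, "hand": -1},
    {"x": -2.27, "y": 1.15, "z": 0, "yaw": 0, "hand": -1},
    {"x": -2.49, "y": 1.53, "z": 0, "yaw": 0, "hand": -1},
    {"x": -2.66, "y": 1.93, "z": 0, "yaw": 0, "hand": -1},
    {"x": -2.77, "y": 2.36, "z": 0, "yaw": 0, "hand": -1},
    {"x": -2.8, "y": 2.8, "z": 0, "yaw": 0, "hand": -1},
  ],
)

```text
clock: 20.02
position: [0.5231, 0.0007, 0.1277]
ee_rot: [3.113, 0.419, 0.0]
force: [-0.1, 0.3, -0.2]
width: 0.217
gripper_force: 30.0
```

```bash
python3 disp.py; python3 floor.py
```

```text
disp mm [ 9. -4.] score 0.908 centre [ 0.5603 -0.0051] foot R 0.0376 ang 170 F [-0.1  0.3 -0.9] 20.125
 floor centre [ 0.5603 -0.0038] 12 res 0.0002
foot [0.5232 0.0011 0.1278] R 0.0375 ang 172 F [-0.08048947  0.2505992  -0.94881138] 20.125
0.95 r 0.049 ang 71
0.9 r 0.048 ang -138
0.85 r 0.046 ang 15
0.82 r 0.044 ang -34
0.69 r 0.048 ang 126
```

No force now, and the foot is near the wall on the -x side. I'll nudge the bowl back in -x from here.

Emit:
apply_moves(
  motion=[
    {"x": -0.4, "y": 0.1, "z": 0, "yaw": 0, "hand": -1},
    {"x": -0.7, "y": 0.1, "z": 0, "yaw": 0, "hand": -1},
    {"x": -0.9, "y": 0.1, "z": 0, "yaw": 0, "hand": -1},
    {"x": -1.1, "y": 0.15, "z": 0, "yaw": 0, "hand": -1},
    {"x": -1.3, "y": 0.15, "z": 0, "yaw": 0, "hand": -1},
    {"x": -1.5, "y": 0.2, "z": 0, "yaw": 0, "hand": -1},
    {"x": -1.5, "y": 0.2, "z": 0, "yaw": 0, "hand": -1},
  ],
)

```text
clock: 21.1
position: [0.5079, 0.0024, 0.1277]
ee_rot: [-3.113, -0.419, 0.0]
force: [2.9, 1.7, 0.3]
width: 0.218
gripper_force: 30.0
```

```bash
python3 disp.py; python3 floor.py
```

```text
disp mm [ 9. -4.] score 0.898 centre [ 0.5603 -0.0051] foot R 0.0529 ang 172 F [2.9 0.8 1.1] 21.2
 floor centre [ 0.5603 -0.0039] 14 res 0.0003
foot [0.508  0.0024 0.1277] R 0.0527 ang 173 F [2.90075177 0.84631266 1.13773551] 21.2
0.95 r 0.048 ang -138
0.88 r 0.044 ang -35
0.78 r 0.049 ang 125
0.75 r 0.049 ang 72
0.57 r 0.046 ang 14
```

Emit:
apply_moves(
  motion=[
    {"x": -0.2, "y": 0.05, "z": 0, "yaw": 0, "hand": -1},
    {"x": -0.4, "y": 0.15, "z": 0, "yaw": 0, "hand": -1},
    {"x": -0.6, "y": 0.2, "z": 0, "yaw": 0, "hand": -1},
    {"x": -0.8, "y": 0.3, "z": 0, "yaw": 0, "hand": -1},
    {"x": -1.0, "y": 0.4, "z": 0, "yaw": 0, "hand": -1},
    {"x": -1.0, "y": 0.4, "z": 0, "yaw": 0, "hand": -1},
  ],
)

```text
clock: 22.05
position: [0.4978, 0.0053, 0.1277]
ee_rot: [3.112, 0.418, -0.001]
force: [3.3, -4.3, 2.2]
width: 0.213
gripper_force: 30.0
```

```bash
python3 disp.py; python3 floor.py
```

```text
disp mm [ 8.  -2.5] score 0.895 centre [ 0.5593 -0.0036] foot R 0.0621 ang 172 F [ 3.4 -3.6  1.5] 22.15
 floor centre [ 0.5593 -0.0023] 20 res 0.0002
foot [0.4979 0.0053 0.1277] R 0.0619 ang 173 F [ 3.40553731 -3.6281023   1.51887112] 22.15
0.85 r 0.044 ang -34
0.85 r 0.045 ang 13
0.83 r 0.05 ang 125
0.79 r 0.048 ang -138
0.64 r 0.049 ang 73
0.61 r 0.047 ang -172
```

The TCP moved 10 mm but the bowl only 1 mm, so the stick may have tilted in the fingers. I'll check the stick's silhouette axis.

```bash
cat > tilt.py <<'E'
from h import *
from scipy.optimize import least_squares
s=observe();p=s["position"];g=p+[0,0,.019];M={};CM={}
for c in("scene","side","wrist"):
    CM[c]=camera_model(c);cv2.imwrite(f"pics/t_{c}.png",get_image(c))
    r=silhouettes("stick",c)
    if r and r[0]["p"]>.4:
        m=r[0]["mask"];v,u=np.nonzero(m);e=[]
        d=np.array(proj(c,g-[0,0,.13],CM[c]))-proj(c,g,CM[c]);
        if abs(d[1])>abs(d[0]):
            for k in np.unique(v): e.append((u[v==k].mean(),k))
        M[c]=np.array(e);print(c,round(r[0]["p"],2),np.round(r[0]["rect"]),"rows",len(e),"vertical foot at",np.round(proj(c,g-[0,0,.135],CM[c])),"top of pads",np.round(proj(c,g,CM[c])))
def f(x):
    F=g+np.array([x[0],x[1],-.133]);o=[]
    for c,e in M.items():
        a,b=proj(c,g,CM[c]),proj(c,F,CM[c]);n=np.array([-(b-a)[1],(b-a)[0]]);n/=np.linalg.norm(n)
        k=e[3:-3] if len(e)>12 else e
        o.append((k-a)@n/np.sqrt(len(k)))
    return np.concatenate(o)
for use in (list(M),[c for c in M if c!="wrist"]):
    M0=dict(M);M={c:M0[c] for c in use};r=least_squares(f,[0,0],loss="soft_l1");print(use,"foot offset from vertical mm",np.round(r.x*1e3,1),r.cost);M=M0
E
python3 tilt.py
```

```text
scene 0.85 [229. 287. 250. 320.] rows 34 vertical foot at [254. 328.] top of pads [251. 268.]
side 0.47 [286. 196. 295. 200.] rows 9 vertical foot at [252. 194.] top of pads [249. 159.]
wrist 0.7 [251. 153. 302. 322.] rows 137 vertical foot at [276. 205.] top of pads [276. 271.]
['scene', 'side', 'wrist'] foot offset from vertical mm [49. 13.] 38.81442752376086
['scene', 'side'] foot offset from vertical mm [-278.3  535.8] 2.792365829628803
```

The side hit is false (a nut). Scene and wrist both say the stick has pivoted about the pads, foot toward +x. I'll fit the tilt in that plane.

```bash
cat > tilt.py <<'E'
from h import *
from scipy.optimize import minimize_scalar
def tilt():
    s=observe();p=s["position"];R=cv2.Rodrigues(s["ee_rot"])[0];tx=R[:,0]*np.sign(R[0,0]);tx[2]=0;tx/=np.linalg.norm(tx);g=p+[0,0,.019]
    out={}
    for c in("wrist","scene"):
        cm=camera_model(c);get_image(c);r=silhouettes("stick",c)
        if not r: continue
        m=r[0]["mask"].astype(np.uint8);th=np.linspace(0,2*np.pi,16)
        side=np.array([-tx[1],tx[0],0])
        def ren(a):
            ax=np.array([*(tx[:2]*np.sin(a)),-np.cos(a)]);e=np.cross(ax,side);I=np.zeros((420,560),np.uint8)
            for l0,l1,rr in((-.02,.065,.011),(.065,.105,.0085),(.105,.135,.011)):
                P=[g+ax*l+rr*(np.cos(t)*side+np.sin(t)*e) for l in(l0,l1) for t in th]
                q=np.array([proj(c,x,cm) for x in P]).astype(np.int32);cv2.fillConvexPoly(I,cv2.convexHull(q),1)
            return I
        ys=np.nonzero(m.sum(1))[0]
        def cost(a):
            I=ren(a); I[ys.max()+1 if c=="wrist" else 420:]=0
            if c=="scene": I[:ys.min()]=0
            return -(I&m).sum()/max(1,(I|m).sum())
        A=np.radians(np.arange(-40,41,1));v=[cost(a) for a in A];i=int(np.argmin(v));out[c]=(round(r[0]["p"],2),round(np.degrees(A[i])),round(-v[i],2))
    return p,tx,out
if __name__=="__main__":
    p,tx,o=tilt();print(np.round(p,4),np.round(tx,3),"tilt deg (foot toward +tool x):",o)
E
python3 tilt.py
```

```text
[0.4979 0.0053 0.1277] [0.965 0.264 0.   ] tilt deg (foot toward +tool x): {'wrist': (0.7, 40, np.float64(-1997265490873706.0)), 'scene': (0.94, -40, np.float64(-0.0))}tilt.py:21: RuntimeWarning: overflow encountered in scalar negative
  return -(I&m).sum()/max(1,(I|m).sum())
```

```bash
sed -i 's/return -(I&m).sum()\/max(1,(I|m).sum())/return -float((I\&m).sum())\/max(1.,float((I|m).sum()))/' tilt.py; python3 tilt.py
```

```text
[0.4979 0.0053 0.1277] [0.965 0.264 0.   ] tilt deg (foot toward +tool x): {'wrist': (0.83, 15, 0.71), 'scene': (0.66, 16, 0.7)}
```

The tilt is about 15.5°, which puts the foot 36 mm toward +x. I'll straighten it in place: with a light grip the foot rests against the nuts and wall on the +x side while the gripper moves over it. Then I'll grip at 60 N.

Emit:
apply_moves(
  motion=[
    {"x": 0.7, "y": -0.6, "z": 0, "yaw": 0, "hand": -1},
    {"x": 1.6, "y": -1.2, "z": 0, "yaw": 0, "hand": -1},
    {"x": 2.6, "y": -1.8, "z": 0, "yaw": 0, "hand": -1},
    {"x": 3.4, "y": -1.6, "z": 0, "yaw": 0, "hand": -1},
    {"x": 4.2, "y": -1.4, "z": 0, "yaw": 0, "hand": -1},
    {"x": 5.0, "y": -1.2, "z": 0, "yaw": 0, "hand": -1},
    {"x": 5.6, "y": -1.0, "z": 0, "yaw": 0, "hand": -1},
    {"x": 6.2, "y": -0.8, "z": 0, "yaw": 0, "hand": -1},
    {"x": 6.8, "y": -0.7, "z": 0, "yaw": 0, "hand": -1},
    {"x": 6.8, "y": -0.7, "z": 0, "yaw": 0, "hand": -1},
  ],
  newtons=9,
)

```text
clock: 24.2
position: [0.5667, -0.0005, 0.1278]
ee_rot: [-3.113, -0.42, -0.001]
force: [0.4, 0.2, -1.2]
width: 0.215
gripper_force: 9.0
```

```bash
python3 tilt.py; python3 floor.py
```

```text
[ 5.667e-01 -5.000e-04  1.278e-01] [0.964 0.265 0.   ] tilt deg (foot toward +tool x): {'wrist': (0.96, 6, 0.66), 'scene': (0.63, 7, 0.7)}
 floor centre [ 0.5589 -0.0023] 15 res 0.0002
foot [ 0.5662 -0.0007  0.1278] R 0.0075 ang 12 F [ 0.53350276 -0.60833283 -0.88177923] 24.4
0.89 r 0.044 ang -34
0.82 r 0.049 ang 72
0.79 r 0.047 ang 12
0.62 r 0.047 ang 122
0.41 r 0.036 ang 13
0.23 r 0.031 ang -162
```

It works: tilt is down to about 6.5° and the bowl has not moved. I'll continue until the wrist silhouette top returns to the upright reference, row 194.

Emit:
apply_moves(
  motion=[
    {"x": 0.5, "y": 0.1, "z": 0, "yaw": 0, "hand": -1},
    {"x": 1.0, "y": 0.25, "z": 0, "yaw": 0, "hand": -1},
    {"x": 1.4, "y": 0.4, "z": 0, "yaw": 0, "hand": -1},
    {"x": 1.4, "y": 0.4, "z": 0, "yaw": 0, "hand": -1},
  ],
)

```text
clock: 25.0
position: [0.5806, 0.0037, 0.1277]
ee_rot: [-3.113, -0.42, -0.001]
force: [-0.7, 0.0, -1.0]
width: 0.217
gripper_force: 9.0
```

```bash
cat > top.py <<'E'
from h import *
get_image("wrist")
for r in silhouettes("stick","wrist")[:2]: print(round(r["p"],2),np.round(r["rect"],1))
E
python3 top.py; python3 tilt.py; python3 disp.py
```

```text
0.91 [248.3 192.9 302.7 319.4]
[0.5805 0.0035 0.1278] [0.964 0.265 0.   ] tilt deg (foot toward +tool x): {'wrist': (0.9, 0, 0.6), 'scene': (0.86, 1, 0.74)}
disp mm [ 8. -3.] score 0.957 centre [ 0.5593 -0.0041] foot R 0.0221 ang 20 F [-0.3  0.5 -1.1] 25.4
```

Upright again. I'll grip at 60 N. The next nudge is through the free gap at about 158°, pushing the bowl toward home.

Emit:
apply_moves(
  motion=[
    {"x": 0, "y": 0, "z": 0, "yaw": 0, "hand": -1},
    {"x": -0.8, "y": -0.3, "z": 0, "yaw": 0, "hand": -1},
    {"x": -2.1, "y": -0.5, "z": 0, "yaw": 0, "hand": -1},
    {"x": -3.0, "y": -0.2, "z": 0, "yaw": 0, "hand": -1},
    {"x": -3.9, "y": 0.2, "z": 0, "yaw": 0, "hand": -1},
    {"x": -4.7, "y": 0.5, "z": 0, "yaw": 0, "hand": -1},
    {"x": -5.4, "y": 0.75, "z": 0, "yaw": 0, "hand": -1},
    {"x": -6.0, "y": 1.0, "z": 0, "yaw": 0, "hand": -1},
    {"x": -6.4, "y": 1.15, "z": 0, "yaw": 0, "hand": -1},
    {"x": -6.7, "y": 1.3, "z": 0, "yaw": 0, "hand": -1},
  ],
  newtons=60,
)

```text
clock: 26.65
position: [0.513, 0.0164, 0.1277]
ee_rot: [3.113, 0.419, 0.0]
force: [0.8, 0.2, -0.8]
width: 0.214
gripper_force: 60.0
```

```bash
python3 top.py; python3 disp.py; python3 floor.py
```

```text
0.89 [248.7 193.9 300.8 319.7]
disp mm [ 8.  -2.5] score 0.881 centre [ 0.5593 -0.0036] foot R 0.0501 ang 157 F [-0.1 -0.5 -1.2] 26.85
 floor centre [ 0.5592 -0.0026] 16 res 0.0002
foot [0.5133 0.0163 0.1278] R 0.0496 ang 158 F [-0.08484949 -0.50079811 -1.21124872] 26.85
0.93 r 0.049 ang -171
0.87 r 0.049 ang -138
0.75 r 0.044 ang -35
0.7 r 0.048 ang 71
0.63 r 0.046 ang 124
0.57 r 0.048 ang 13
```

The foot is upright at R = 50 mm with no contact, so there is plenty of room outside and R ≈ 46 mm can push nuts tangentially. Now the last nudge home.

Emit:
apply_moves(
  motion=[
    {"x": -0.2, "y": 0.05, "z": 0, "yaw": 0, "hand": -1},
    {"x": -0.4, "y": 0.1, "z": 0, "yaw": 0, "hand": -1},
    {"x": -0.6, "y": 0.15, "z": 0, "yaw": 0, "hand": -1},
    {"x": -0.8, "y": 0.2, "z": 0, "yaw": 0, "hand": -1},
    {"x": -0.8, "y": 0.2, "z": 0, "yaw": 0, "hand": -1},
  ],
)

```text
clock: 27.58
position: [0.506, 0.0183, 0.1283]
ee_rot: [3.113, 0.419, 0.003]
force: [4.8, -1.4, 1.1]
width: 0.214
gripper_force: 60.0
```

```bash
python3 top.py; python3 floor.py
```

```text
0.77 [248.9 193.2 302.7 321.5]
0.6 [438.1 293.3 475.4 323.6]
 floor centre [ 0.5541 -0.0008] 15 res 0.0001
foot [0.506  0.0183 0.1282] R 0.0517 ang 158 F [ 5.62149483 -1.25359909  2.61327356] 27.675
0.88 r 0.047 ang -173
0.83 r 0.049 ang -137
0.81 r 0.047 ang 13
0.69 r 0.044 ang -35
0.64 r 0.049 ang 75
0.61 r 0.046 ang 125
```

Emit:
apply_moves(
  motion=[
    {"x": -0.28, "y": 0.03, "z": 0, "yaw": 0, "hand": -1},
    {"x": -0.28, "y": 0.03, "z": 0, "yaw": 0, "hand": -1},
    {"x": 0.39, "y": 0.03, "z": 0, "yaw": 0, "hand": -1},
    {"x": 0.52, "y": 0.32, "z": 0, "yaw": 0, "hand": -1},
    {"x": 0.9, "y": 0.93, "z": 0, "yaw": 0, "hand": -1},
    {"x": 1.37, "y": 1.48, "z": 0, "yaw": 0, "hand": -1},
    {"x": 1.92, "y": 1.95, "z": 0, "yaw": 0, "hand": -1},
    {"x": 2.53, "y": 2.33, "z": 0, "yaw": 0, "hand": -1},
  ],
)

```text
clock: 28.78
position: [0.5308, 0.0421, 0.1277]
ee_rot: [3.113, 0.42, -0.0]
force: [-0.1, -0.2, -0.2]
width: 0.214
gripper_force: 60.0
```

```bash
python3 floor.py;python3 top.py
```

```text
floor centre [ 0.5511 -0.0022] 6 res 0.0004
foot [0.5308 0.0421 0.1277] R 0.0487 ang 115 F [-0.06636367 -0.19385917 -0.21930843] 28.775
0.69 r 0.051 ang 52
0.62 r 0.044 ang -31
0.6 r 0.049 ang 18
0.58 r 0.051 ang 86
0.41 r 0.035 ang -131
0.87 [246.9 193.  302.5 322.1]
```

Force is near zero, the bowl is home and the nuts roll ahead of the foot. I'll carry on.

Emit:
apply_moves(
  motion=[
    {"x": 0.67, "y": 0.27, "z": 0, "yaw": 0, "hand": -1},
    {"x": 1.37, "y": 0.44, "z": 0, "yaw": 0, "hand": -1},
    {"x": 2.09, "y": 0.5, "z": 0, "yaw": 0, "hand": -1},
    {"x": 2.81, "y": 0.44, "z": 0, "yaw": 0, "hand": -1},
    {"x": 3.51, "y": 0.27, "z": 0, "yaw": 0, "hand": -1},
    {"x": 4.18, "y": 0, "z": 0, "yaw": 0, "hand": -1},
    {"x": 4.79, "y": -0.38, "z": 0, "yaw": 0, "hand": -1},
    {"x": 5.34, "y": -0.85, "z": 0, "yaw": 0, "hand": -1},
    {"x": 5.81, "y": -1.4, "z": 0, "yaw": 0, "hand": -1},
    {"x": 6.19, "y": -2.01, "z": 0, "yaw": 0, "hand": -1},
  ],
)

```text
clock: 30.22
position: [0.5925, 0.0212, 0.1277]
ee_rot: [-3.113, -0.419, 0.0]
force: [-0.1, 1.6, -1.1]
width: 0.215
gripper_force: 60.0
```

```bash
python3 floor.py;python3 top.py
```

```text
0.93 [247.1 191.8 302.8 323.6]
0.28 [420.2 396.6 428.9 412.4]Traceback (most recent call last):
  File "floor.py", line 14, in <module>
    b=floor(im,cm);q=p[:2]-b;print("foot",np.round(p,4),"R",round(np.hypot(*q),4),"ang",round(np.degrees(np.arctan2(q[1],q[0]))),"F",s["force"],s["clock"])
  File "floor.py", line 11, in floor
    r=least_squares(f,c,loss="soft_l1",f_scale=.0007);print(tag,"floor centre",np.round(r.x,4),len(E),"res",np.round(np.median(abs(r.fun)),4));return r.x
    return func(*args, **kwargs)
    vector_fun = VectorFunction(
        fun_wrapped,
    ...<6 lines>...
        workers=workers
    )
    self._update_fun()
    ~~~~~~~~~~~~~~~~^^
    self.f = self.fun_wrapped(xp_copy(self.x))
             ~~~~~~~~~~~~~~~~^^^^^^^^^^^^^^^^^
    return np.atleast_1d(self.fun(x))
                         ~~~~~~~~^^^
    return self.f(x, *self.args, **self.kwargs)
           ~~~~~~^^^^^^^^^^^^^^^^^^^^^^^^^^^^^^
  File "floor.py", line 10, in <lambda>
    E=np.array(E);f=lambda x:np.hypot(*(E-x[:2]).T)-.0569
                                        ~^~~~~~
ValueError: operands could not be broadcast together with shapes (0,) (2,)
```

Emit:
apply_moves(
  motion=[
    {"x": 0.27, "y": -0.67, "z": 0, "yaw": 0, "hand": -1},
    {"x": 0.44, "y": -1.37, "z": 0, "yaw": 0, "hand": -1},
    {"x": 0.5, "y": -2.09, "z": 0, "yaw": 0, "hand": -1},
    {"x": 0.44, "y": -2.81, "z": 0, "yaw": 0, "hand": -1},
    {"x": 0.27, "y": -3.51, "z": 0, "yaw": 0, "hand": -1},
    {"x": 0, "y": -4.18, "z": 0, "yaw": 0, "hand": -1},
    {"x": -0.38, "y": -4.79, "z": 0, "yaw": 0, "hand": -1},
    {"x": -0.85, "y": -5.34, "z": 0, "yaw": 0, "hand": -1},
    {"x": -1.4, "y": -5.81, "z": 0, "yaw": 0, "hand": -1},
    {"x": -2.01, "y": -6.19, "z": 0, "yaw": 0, "hand": -1},
  ],
)

```text
clock: 31.62
position: [0.5722, -0.0405, 0.1279]
ee_rot: [3.113, 0.419, 0.001]
force: [0.9, 3.1, -0.5]
width: 0.214
gripper_force: 60.0
```

```bash
python3 disp.py;python3 top.py
```

```text
disp mm [ -1.5 -10. ] score 0.962 centre [ 0.5498 -0.0111] foot R 0.0369 ang -54 F [-0.5  1.9 -0.5] 31.725
0.91 [248.  190.2 299.5 323.4]
```

The train of nuts dragged the bowl 10 mm in -y, though the force stayed at about 3 N. Circling slightly wider about the home centre makes the foot touch the wall lightly and bring the bowl back. I'll continue and watch it.

Emit:
apply_moves(
  motion=[
    {"x": -0.58, "y": -0.4, "z": 0, "yaw": 0, "hand": -1},
    {"x": -1.32, "y": -0.7, "z": 0, "yaw": 0, "hand": -1},
    {"x": -2.09, "y": -0.8, "z": 0, "yaw": 0, "hand": -1},
    {"x": -2.86, "y": -0.74, "z": 0, "yaw": 0, "hand": -1},
    {"x": -3.6, "y": -0.56, "z": 0, "yaw": 0, "hand": -1},
    {"x": -4.31, "y": -0.27, "z": 0, "yaw": 0, "hand": -1},
    {"x": -4.97, "y": 0.14, "z": 0, "yaw": 0, "hand": -1},
    {"x": -5.55, "y": 0.64, "z": 0, "yaw": 0, "hand": -1},
    {"x": -6.05, "y": 1.22, "z": 0, "yaw": 0, "hand": -1},
    {"x": -6.46, "y": 1.88, "z": 0, "yaw": 0, "hand": -1},
  ],
)

```text
clock: 33.08
position: [0.5077, -0.022, 0.1279]
ee_rot: [3.112, 0.419, 0.001]
force: [5.1, -1.6, -0.1]
width: 0.213
gripper_force: 60.0
```

```bash
python3 floor.py;python3 top.py
```

```text
floor centre [ 0.5349 -0.0166] 10 res 0.0008
foot [ 0.5077 -0.022   0.1279] R 0.0278 ang -169 F [ 5.05612909 -1.64733776 -0.10877624] 33.075
0.95 r 0.047 ang 103
0.94 r 0.05 ang 167
0.89 r 0.047 ang 138
0.86 r 0.049 ang -142
0.69 r 0.05 ang -22
0.58 r 0.045 ang 19
0.92 [247.7 192.1 302.  319.6]
0.42 [241.6 209.8 264.  239.2]
```

The full train of six nuts drags the bowl, now at about (0.535,-0.017). Nuts at the wall can only be passed on the inside, so I'll use a moderate 32 mm circle about the home spot at 60 N. It passes the nuts one at a time and pushes the bowl back toward home.

Emit:
apply_moves(
  motion=[
    {"x": 0.77, "y": 1.22, "z": 0, "yaw": 0, "hand": -1},
    {"x": 1.17, "y": 2.22, "z": 0, "yaw": 0, "hand": -1},
    {"x": 1.24, "y": 2.89, "z": 0, "yaw": 0, "hand": -1},
    {"x": 1.45, "y": 3.52, "z": 0, "yaw": 0, "hand": -1},
    {"x": 1.78, "y": 4.1, "z": 0, "yaw": 0, "hand": -1},
    {"x": 2.23, "y": 4.6, "z": 0, "yaw": 0, "hand": -1},
    {"x": 2.77, "y": 4.99, "z": 0, "yaw": 0, "hand": -1},
    {"x": 3.38, "y": 5.26, "z": 0, "yaw": 0, "hand": -1},
    {"x": 4.04, "y": 5.4, "z": 0, "yaw": 0, "hand": -1},
    {"x": 4.7, "y": 5.4, "z": 0, "yaw": 0, "hand": -1},
  ],
)

```text
clock: 34.52
position: [0.5554, 0.0337, 0.1278]
ee_rot: [-3.112, -0.42, -0.001]
force: [-0.1, 0.1, -1.1]
width: 0.217
gripper_force: 60.0
```

```bash
python3 disp.py; python3 top.py
```

```text
disp mm [-14.5   5.5] score 0.922 centre [0.5368 0.0044] foot R 0.0347 ang 57 F [ 0.4  0.1 -0.8] 34.625
```

The bowl is coming back and there is no load. I'll continue the 32 mm circle.

Emit:
apply_moves(
  motion=[
    {"x": 0.66, "y": -0.14, "z": 0, "yaw": 0, "hand": -1},
    {"x": 1.27, "y": -0.41, "z": 0, "yaw": 0, "hand": -1},
    {"x": 1.81, "y": -0.8, "z": 0, "yaw": 0, "hand": -1},
    {"x": 2.26, "y": -1.3, "z": 0, "yaw": 0, "hand": -1},
    {"x": 2.59, "y": -1.88, "z": 0, "yaw": 0, "hand": -1},
    {"x": 2.8, "y": -2.51, "z": 0, "yaw": 0, "hand": -1},
    {"x": 2.87, "y": -3.18, "z": 0, "yaw": 0, "hand": -1},
    {"x": 2.8, "y": -3.85, "z": 0, "yaw": 0, "hand": -1},
    {"x": 2.59, "y": -4.48, "z": 0, "yaw": 0, "hand": -1},
    {"x": 2.26, "y": -5.06, "z": 0, "yaw": 0, "hand": -1},
  ],
)

```text
clock: 35.98
position: [0.5768, -0.0185, 0.1277]
ee_rot: [-3.113, -0.419, 0.001]
force: [-3.9, 4.0, -0.0]
width: 0.217
gripper_force: 60.0
```

```bash
python3 disp.py; python3 top.py
```

```text
disp mm [ 1. -9.] score 0.958 centre [ 0.5523 -0.0101] foot R 0.0259 ang -21 F [-2.7  2.2  0.5] 36.075
0.72 [247.8 193.4 303.4 322.3]
```

Emit:
apply_moves(
  motion=[
    {"x": -0.25, "y": -0.72, "z": 0, "yaw": 0, "hand": -1},
    {"x": -0.84, "y": -1.15, "z": 0, "yaw": 0, "hand": -1},
    {"x": -1.51, "y": -1.45, "z": 0, "yaw": 0, "hand": -1},
    {"x": -2.22, "y": -1.6, "z": 0, "yaw": 0, "hand": -1},
    {"x": -2.96, "y": -1.6, "z": 0, "yaw": 0, "hand": -1},
    {"x": -3.67, "y": -1.45, "z": 0, "yaw": 0, "hand": -1},
    {"x": -4.34, "y": -1.15, "z": 0, "yaw": 0, "hand": -1},
    {"x": -4.93, "y": -0.72, "z": 0, "yaw": 0, "hand": -1},
    {"x": -5.42, "y": -0.18, "z": 0, "yaw": 0, "hand": -1},
    {"x": -5.79, "y": 0.46, "z": 0, "yaw": 0, "hand": -1},
  ],
)

```text
clock: 37.42
position: [0.5207, -0.0131, 0.1285]
ee_rot: [3.113, 0.419, 0.005]
force: [5.4, -1.0, 0.6]
width: 0.216
gripper_force: 60.0
```

```bash
python3 floor.py; python3 top.py
```

```text
floor centre [ 0.5471 -0.0086] 36 res 0.0002
foot [ 0.5207 -0.0131  0.1285] R 0.0268 ang -170 F [ 5.36683757 -0.9939817   0.58915758] 37.425
0.93 r 0.047 ang -50
0.86 r 0.048 ang 105
0.84 r 0.038 ang 69
0.73 r 0.051 ang 171
0.73 r 0.047 ang -88
0.98 [250.6 191.2 301.2 320.9]
0.63 [161.9  53.3 403.8 243.8]
```

Emit:
apply_moves(
  motion=[
    {"x": -0.22, "y": 0.69, "z": 0, "yaw": 0, "hand": -1},
    {"x": -0.3, "y": 1.42, "z": 0, "yaw": 0, "hand": -1},
    {"x": -0.22, "y": 2.15, "z": 0, "yaw": 0, "hand": -1},
    {"x": 0, "y": 2.84, "z": 0, "yaw": 0, "hand": -1},
    {"x": 0.37, "y": 3.48, "z": 0, "yaw": 0, "hand": -1},
    {"x": 0.86, "y": 4.02, "z": 0, "yaw": 0, "hand": -1},
    {"x": 1.45, "y": 4.45, "z": 0, "yaw": 0, "hand": -1},
    {"x": 2.12, "y": 4.75, "z": 0, "yaw": 0, "hand": -1},
    {"x": 2.83, "y": 4.9, "z": 0, "yaw": 0, "hand": -1},
    {"x": 3.57, "y": 4.9, "z": 0, "yaw": 0, "hand": -1},
  ],
)

```text
clock: 38.88
position: [0.5552, 0.0353, 0.1275]
ee_rot: [3.113, 0.419, -0.001]
force: [-1.5, -5.1, -0.1]
width: 0.216
gripper_force: 60.0
```

```bash
python3 disp.py; python3 top.py
```

```text
disp mm [-8. 12.] score 0.921 centre [0.5433 0.0109] foot R 0.0276 ang 62 F [ 0.  -3.9 -0. ] 38.975
0.67 [247.4 192.3 302.7 319.2]
```

Emit:
apply_moves(
  motion=[
    {"x": 0.71, "y": -0.15, "z": 0, "yaw": 0, "hand": -1},
    {"x": 1.38, "y": -0.45, "z": 0, "yaw": 0, "hand": -1},
    {"x": 1.97, "y": -0.88, "z": 0, "yaw": 0, "hand": -1},
    {"x": 2.46, "y": -1.42, "z": 0, "yaw": 0, "hand": -1},
    {"x": 2.83, "y": -2.06, "z": 0, "yaw": 0, "hand": -1},
    {"x": 3.05, "y": -2.75, "z": 0, "yaw": 0, "hand": -1},
    {"x": 3.13, "y": -3.48, "z": 0, "yaw": 0, "hand": -1},
    {"x": 3.05, "y": -4.21, "z": 0, "yaw": 0, "hand": -1},
    {"x": 2.83, "y": -4.9, "z": 0, "yaw": 0, "hand": -1},
    {"x": 2.46, "y": -5.54, "z": 0, "yaw": 0, "hand": -1},
  ],
)

```text
clock: 40.33
position: [0.5801, -0.0191, 0.1282]
ee_rot: [-3.112, -0.42, -0.003]
force: [1.4, 3.8, 0.3]
width: 0.211
gripper_force: 60.0
```

Emit:
apply_moves(
  motion=[
    {"x": -0.49, "y": -0.54, "z": 0, "yaw": 0, "hand": -1},
    {"x": -1.08, "y": -0.97, "z": 0, "yaw": 0, "hand": -1},
    {"x": -1.75, "y": -1.27, "z": 0, "yaw": 0, "hand": -1},
    {"x": -2.46, "y": -1.42, "z": 0, "yaw": 0, "hand": -1},
    {"x": -3.2, "y": -1.42, "z": 0, "yaw": 0, "hand": -1},
    {"x": -3.91, "y": -1.27, "z": 0, "yaw": 0, "hand": -1},
    {"x": -4.58, "y": -0.97, "z": 0, "yaw": 0, "hand": -1},
    {"x": -5.17, "y": -0.54, "z": 0, "yaw": 0, "hand": -1},
    {"x": -5.66, "y": 0, "z": 0, "yaw": 0, "hand": -1},
    {"x": -6.03, "y": 0.64, "z": 0, "yaw": 0, "hand": -1},
  ],
)

```text
clock: 41.58
position: [0.5199, -0.013, 0.1281]
ee_rot: [3.113, 0.419, 0.002]
force: [2.6, 1.5, 0.2]
width: 0.216
gripper_force: 60.0
```

```bash
python3 floor.py; python3 top.py
```

```text
floor centre [ 0.5478 -0.0073] 35 res 0.0001
foot [ 0.5199 -0.013   0.1281] R 0.0285 ang -168 F [2.58165885 1.47593545 0.15064816] 41.575
0.88 r 0.039 ang 74
0.85 r 0.045 ang 110
0.64 r 0.047 ang 161
0.57 r 0.03 ang 27
0.55 r 0.05 ang -145
0.56 [249.4 192.8 302.4 320.8]
```

The orbit is stable and rel. R ≈ 28 mm: two clean turns since 33 s, plus about 0.9 before that. Two more thirds of a turn, then I'll re-centre the bowl.

Emit:
apply_moves(
  motion=[
    {"x": -0.22, "y": 0.69, "z": 0, "yaw": 0, "hand": -1},
    {"x": -0.3, "y": 1.42, "z": 0, "yaw": 0, "hand": -1},
    {"x": -0.22, "y": 2.15, "z": 0, "yaw": 0, "hand": -1},
    {"x": 0, "y": 2.84, "z": 0, "yaw": 0, "hand": -1},
    {"x": 0.37, "y": 3.48, "z": 0, "yaw": 0, "hand": -1},
    {"x": 0.86, "y": 4.02, "z": 0, "yaw": 0, "hand": -1},
    {"x": 1.45, "y": 4.45, "z": 0, "yaw": 0, "hand": -1},
    {"x": 2.12, "y": 4.75, "z": 0, "yaw": 0, "hand": -1},
    {"x": 2.83, "y": 4.9, "z": 0, "yaw": 0, "hand": -1},
    {"x": 3.57, "y": 4.9, "z": 0, "yaw": 0, "hand": -1},
  ],
)

```text
clock: 43.02
position: [0.5539, 0.0358, 0.1272]
ee_rot: [-3.113, -0.42, 0.005]
force: [-4.0, -2.2, 2.3]
width: 0.217
gripper_force: 60.0
```

Emit:
apply_moves(
  motion=[
    {"x": 0.71, "y": -0.15, "z": 0, "yaw": 0, "hand": -1},
    {"x": 1.38, "y": -0.45, "z": 0, "yaw": 0, "hand": -1},
    {"x": 1.97, "y": -0.88, "z": 0, "yaw": 0, "hand": -1},
    {"x": 2.46, "y": -1.42, "z": 0, "yaw": 0, "hand": -1},
    {"x": 2.83, "y": -2.06, "z": 0, "yaw": 0, "hand": -1},
    {"x": 3.05, "y": -2.75, "z": 0, "yaw": 0, "hand": -1},
    {"x": 3.13, "y": -3.48, "z": 0, "yaw": 0, "hand": -1},
    {"x": 3.05, "y": -4.21, "z": 0, "yaw": 0, "hand": -1},
    {"x": 2.83, "y": -4.9, "z": 0, "yaw": 0, "hand": -1},
    {"x": 2.46, "y": -5.54, "z": 0, "yaw": 0, "hand": -1},
  ],
)

```text
clock: 44.28
position: [0.5798, -0.021, 0.1278]
ee_rot: [3.113, 0.419, 0.001]
force: [-0.8, 0.2, -0.1]
width: 0.213
gripper_force: 60.0
```

Emit:
apply_moves(
  motion=[
    {"x": -0.49, "y": -0.54, "z": 0, "yaw": 0, "hand": -1},
    {"x": -1.08, "y": -0.97, "z": 0, "yaw": 0, "hand": -1},
    {"x": -1.75, "y": -1.27, "z": 0, "yaw": 0, "hand": -1},
    {"x": -2.46, "y": -1.42, "z": 0, "yaw": 0, "hand": -1},
    {"x": -3.2, "y": -1.42, "z": 0, "yaw": 0, "hand": -1},
    {"x": -3.91, "y": -1.27, "z": 0, "yaw": 0, "hand": -1},
    {"x": -4.58, "y": -0.97, "z": 0, "yaw": 0, "hand": -1},
    {"x": -5.17, "y": -0.54, "z": 0, "yaw": 0, "hand": -1},
    {"x": -5.66, "y": 0, "z": 0, "yaw": 0, "hand": -1},
    {"x": -6.03, "y": 0.64, "z": 0, "yaw": 0, "hand": -1},
  ],
)

```text
clock: 45.52
position: [0.5192, -0.0132, 0.1278]
ee_rot: [3.113, 0.419, 0.0]
force: [4.4, -1.6, -0.2]
width: 0.214
gripper_force: 60.0
```

```bash
python3 floor.py; python3 top.py
```

```text
floor centre [0.546  0.0071] 24 res 0.0002
foot [ 0.5192 -0.0132  0.1278] R 0.0336 ang -143 F [ 4.40642201 -1.5511314  -0.19403763] 45.525
0.92 r 0.049 ang -174
0.85 r 0.046 ang 124
0.83 r 0.032 ang -20
0.79 r 0.048 ang 157
0.61 r 0.046 ang 61
0.56 r 0.039 ang 24
0.85 [247.4 193.2 302.1 321.5]
```

Stirring is done, and the bowl sits (-5,+8) mm off. One last gentle wall nudge through the free gap at about -62° should bring it home.

Emit:
apply_moves(
  motion=[
    {"x": 0.9, "y": -0.1, "z": 0, "yaw": 0, "hand": -1},
    {"x": 1.8, "y": -0.3, "z": 0, "yaw": 0, "hand": -1},
    {"x": 2.7, "y": -0.6, "z": 0, "yaw": 0, "hand": -1},
    {"x": 3.6, "y": -1.2, "z": 0, "yaw": 0, "hand": -1},
    {"x": 4.4, "y": -1.8, "z": 0, "yaw": 0, "hand": -1},
    {"x": 4.8, "y": -2.15, "z": 0, "yaw": 0, "hand": -1},
    {"x": 5.0, "y": -2.45, "z": 0, "yaw": 0, "hand": -1},
    {"x": 5.2, "y": -2.75, "z": 0, "yaw": 0, "hand": -1},
    {"x": 5.4, "y": -3.0, "z": 0, "yaw": 0, "hand": -1},
    {"x": 5.4, "y": -3.0, "z": 0, "yaw": 0, "hand": -1},
  ],
)

```text
clock: 46.98
position: [0.5727, -0.0426, 0.1275]
ee_rot: [-3.112, -0.42, 0.002]
force: [-2.8, 4.4, 0.1]
width: 0.215
gripper_force: 60.0
```

```bash
python3 disp.py; python3 floor.py
```

```text
disp mm [-2.  0.] score 0.966 centre [ 0.5493 -0.0011] foot R 0.0477 ang -61 F [-2.8  3.8 -0.1] 47.075
 floor centre [5.491e-01 4.000e-04] 29 res 0.0002
foot [ 0.5727 -0.0427  0.1276] R 0.0491 ang -61 F [-2.76811272  3.75318266 -0.1183728 ] 47.075
0.98 r 0.046 ang 111
0.91 r 0.047 ang 59
0.75 r 0.032 ang -19
0.66 r 0.04 ang 23
```

The bowl is within about 2 mm of its spot. Lift out and go to the cup.

Emit:
apply_moves(
  motion=[
    {"x": -0.5, "y": 0.8, "z": 0, "yaw": 0, "hand": -1},
    {"x": -0.8, "y": 1.4, "z": 0, "yaw": 0, "hand": -1},
    {"x": -0.8, "y": 1.4, "z": 1, "yaw": 0, "hand": -1},
    {"x": -0.8, "y": 1.4, "z": 3, "yaw": 0, "hand": -1},
    {"x": -0.8, "y": 1.4, "z": 5.5, "yaw": 0, "hand": -1},
    {"x": -0.8, "y": 1.4, "z": 8, "yaw": 0, "hand": -1},
    {"x": -0.8, "y": 1.4, "z": 10.5, "yaw": 0, "hand": -1},
    {"x": -0.8, "y": 1.4, "z": 12.5, "yaw": 0, "hand": -1},
    {"x": -0.8, "y": 1.4, "z": 13.4, "yaw": 0, "hand": -1},
    {"x": -0.8, "y": 1.4, "z": 13.4, "yaw": 0, "hand": -1},
  ],
)

```text
clock: 48.42
position: [0.5657, -0.0297, 0.2623]
ee_rot: [3.113, 0.419, 0.002]
force: [-0.7, -1.5, -0.9]
width: 0.218
gripper_force: 60.0
```

Emit:
apply_moves(
  motion=[
    {"x": 0.2, "y": -2, "z": 0, "yaw": 0, "hand": -1},
    {"x": 0.6, "y": -5.5, "z": 0, "yaw": 0, "hand": -1},
    {"x": 1.0, "y": -9.5, "z": 0, "yaw": 0, "hand": -1},
    {"x": 1.4, "y": -13.5, "z": 0, "yaw": 0, "hand": -1},
    {"x": 1.8, "y": -17.5, "z": 0, "yaw": 0, "hand": -1},
    {"x": 2.1, "y": -21, "z": 0, "yaw": 0, "hand": -1},
    {"x": 2.3, "y": -24, "z": 0, "yaw": 0, "hand": -1},
    {"x": 2.4, "y": -26, "z": 0, "yaw": 0, "hand": -1},
    {"x": 2.4, "y": -26, "z": 0, "yaw": 0, "hand": -1},
    {"x": 2.4, "y": -26, "z": 0, "yaw": 0, "hand": -1},
  ],
)

```text
clock: 49.68
position: [0.5895, -0.2881, 0.2615]
ee_rot: [-3.112, -0.421, 0.0]
force: [0.7, 0.6, -0.7]
width: 0.211
gripper_force: 60.0
```

```bash
python3 top.py; python3 - <<'E'
from h import *
s=observe();print(s["clock"],s["position"],s["force"])
V=[get_image("scene")[130:340,150:360],get_image("side")[130:320,200:390]]
print("cup top/ foot expected",proj("scene",s["position"]-[0,0,.116]))
cv2.imwrite("pics/p8.png",np.hstack([cv2.resize(v,(400,400),interpolation=cv2.INTER_CUBIC) for v in V]))
E
```

```text
0.9 [250.8 192.3 300.8 321. ]
49.775 [ 0.58969586 -0.28783167  0.26185982] [ 0.01148124 -0.19337396  0.13629278]
cup top/ foot expected [329.09521598 161.27942422]
```

View pics/p8.png

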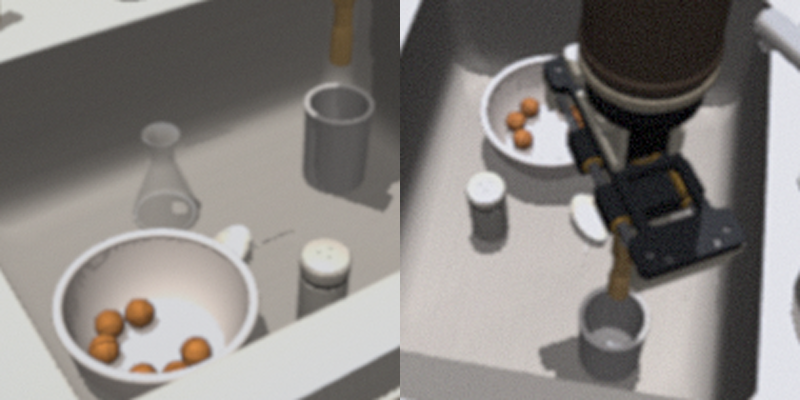

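All six nuts are in the bowl, at scene crop (103..196, 312..370). The stick hangs upright over the cup, with its foot at scene crop (342,62) and the cup rim at (338,103). I'll lower it in.

Emit:
apply_moves(
  motion=[
    {"x": 0, "y": -0.2, "z": -2, "yaw": 0, "hand": -1},
    {"x": 0, "y": -0.3, "z": -4, "yaw": 0, "hand": -1},
    {"x": 0, "y": -0.3, "z": -6, "yaw": 0, "hand": -1},
    {"x": 0, "y": -0.3, "z": -8, "yaw": 0, "hand": -1},
    {"x": 0, "y": -0.3, "z": -10, "yaw": 0, "hand": -1},
    {"x": 0, "y": -0.3, "z": -12, "yaw": 0, "hand": -1},
    {"x": 0, "y": -0.3, "z": -13, "yaw": 0, "hand": -1},
    {"x": 0, "y": -0.3, "z": -13.6, "yaw": 0, "hand": -1},
    {"x": 0, "y": -0.3, "z": -13.8, "yaw": 0, "hand": -1},
    {"x": 0, "y": -0.3, "z": -13.8, "yaw": 0, "hand": -1},
  ],
)

```text
clock: 51.12
position: [0.5896, -0.2926, 0.1242]
ee_rot: [3.113, 0.419, 0.001]
force: [-0.2, -0.4, -1.4]
width: 0.216
gripper_force: 60.0
```

Emit:
apply_moves(
  motion=[
    {"x": 0, "y": 0, "z": -0.15, "yaw": 0, "hand": -1},
    {"x": 0, "y": 0, "z": -0.15, "yaw": 0, "hand": -0.5},
    {"x": 0, "y": 0, "z": -0.15, "yaw": 0, "hand": -0.4},
    {"x": 0, "y": 0, "z": -0.15, "yaw": 0, "hand": -0.2},
    {"x": 0, "y": 0, "z": -0.15, "yaw": 0, "hand": 0.2},
    {"x": 0, "y": 0, "z": -0.15, "yaw": 0, "hand": 0.5},
    {"x": 0, "y": 0, "z": -0.15, "yaw": 0, "hand": 0.5},
    {"x": 0, "y": 0, "z": -0.15, "yaw": 0, "hand": 0.5},
  ],
  newtons=20,
)

```text
clock: 52.12
position: [0.5894, -0.2925, 0.1222]
ee_rot: [3.113, 0.419, 0.0]
force: [-0.6, 1.0, -0.1]
width: 0.737
gripper_force: 0.0
```

Emit:
apply_moves(
  motion=[
    {"x": 0, "y": 0, "z": 1, "yaw": 0, "hand": 0.5},
    {"x": 0, "y": 0, "z": 3, "yaw": 0, "hand": 0.5},
    {"x": 0, "y": 0, "z": 5.5, "yaw": 0, "hand": 0.5},
    {"x": 0, "y": 0, "z": 8, "yaw": 0, "hand": 0.5},
    {"x": 0, "y": 0, "z": 11, "yaw": 0, "hand": 0.5},
    {"x": 0, "y": 0, "z": 14, "yaw": 0, "hand": 0.5},
    {"x": 0, "y": 0, "z": 16, "yaw": 0, "hand": 0.5},
    {"x": 0, "y": 0, "z": 16, "yaw": 0, "hand": 0.5},
  ],
)

```text
clock: 53.12
position: [0.5902, -0.2928, 0.2846]
ee_rot: [3.111, 0.419, 0.005]
force: [-0.3, -0.1, -1.2]
width: 0.75
gripper_force: 0.0
```

```bash
python3 disp.py; python3 - <<'E'
from h import *
s=observe();print(s["clock"],s["position"],s["force"],s["width"])
for c in("scene","side","wrist"):
    cm=camera_model(c);get_image(c)
    for q in("stick","cup"):
        r=recognise(q,c)[:1]
        if r: print(c,q,round(r[0]["p"],2),np.round(r[0]["rect"]))
    if c=="wrist":
        print("expected top at",proj(c,[.5896,-.2926,.176],cm),"cup rim",proj(c,[.589,-.2915,.097],cm))
    if c=="scene":print([(round(r["p"],2),np.round(r["rect"]).tolist()) for r in recognise("nut0",c)[:7]])
E
```

```text
disp mm [-1.5 -0.5] score 0.98 centre [ 0.5498 -0.0016] foot R 0.2935 ang -82 F [-0.6 -0.7 -0.5] 53.225
53.225 [ 0.58908835 -0.29244064  0.28188151] [-0.55142204 -0.71367631 -0.50012215] 0.7502833270625896
scene stick 0.93 [321. 144. 336. 194.]
scene cup 0.78 [312. 174. 346. 230.]
[(0.65, [234.0, 320.0, 245.0, 324.0]), (0.61, [198.0, 290.0, 217.0, 308.0]), (0.61, [196.0, 304.0, 212.0, 320.0]), (0.48, [215.0, 289.0, 232.0, 300.0]), (0.47, [246.0, 307.0, 260.0, 323.0]), (0.38, [220.0, 324.0, 234.0, 325.0]), (0.35, [319.0, 145.0, 337.0, 191.0])]
side stick 0.87 [296. 259. 312. 294.]
side cup 0.78 [283. 266. 320. 312.]
wrist stick 0.6 [264. 170. 289. 215.]
wrist cup 0.82 [241. 154. 309. 221.]
expected top at [276.27230658 207.13024438] cup rim [275.08587175 189.97932101]
```

```bash
python3 -c "
from cell import sign_off
print(sign_off())"
```

```text
the job is handed in; nothing more can be done
None
```

The stick made just over three clockwise turns and is back in the steel cup, foot down and released, and all six nuts are in the bowl; but the bowl did not stay put during stirring: it slid up to about 22 mm and I nudged it back to within about 2 mm of its spot, and the foot's circle dipped to 26–27 mm at times, against the 27 mm needed.

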